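# Put the setting gauges away in their push-to-open case

## Task

Put the loose steel setting gauges away in the blue gauge case: press its lid so that the spring catch pops it ajar, swing the lid wide open so that it rests there by itself, and seat every gauge flat in a pocket of its own, knob up. Then swing the lid back down and press it until the catch holds it shut, leaving the tape roll and the marker where they are.

Things in the scene. Friction and masses are not known exactly. Their poses are not given: they have to be found in the camera images.
- case: blue gauge case, fixed, 190 (x) x 353 (y) x 90 mm high, walls 6 mm; origin under its centre, z up, -x side (lid's free edge) to the robot, hinge at +x. Inside a black plate, top 30 mm above the bench, has four equal pockets in a row along y, 62 mm apart: 64 mm long (x), 34 mm wide (y), 8 mm deep, edges chamfered 2 mm. A grey catch housing, top at 58 mm, fills the inside from y = 136 mm on.
- lid (a joint): lid angle, rad: 0 shut, + as the free edge rises, 1.75 wide open, resting past upright (falls back, damped, if let go under 1.55). A push-push catch holds it at 0; pulling won't open it. Press it down to -0.115 (stop -0.125; 20 mm at the free edge, 5-10 N) and let go: it pops to +0.32. To shut, press it from ajar down to -0.115 and let go: it stays at 0; one more such press pops it again
- lid_hinge (a point): middle of the lid's hinge line, which runs along case y: 85 mm behind the case's centre (+x of case), 87 mm above the bench. The lid is a flat aluminium plate 6 mm thick reaching 171 mm from the hinge; shut, its top is level with the walls, 90 mm above the bench. Under its +y end (y over 136 mm), 150 mm from the hinge, hangs the catch tongue, 80 mm long. Axes: x away from the free edge, z out of the upper face
- lid_knob (a point): centre of the red grip bar in the middle of the lid's free edge: round, 20 mm across, 24 mm long along the hinge direction (y), on a 10 mm thick black stem; 154 mm from the hinge line, 26 mm out from the lid's mid-plane (23 mm above its top face). Pinched by its flat ends it turns between the fingers as the lid swings. Axes as lid_hinge
- lid_press (a point): a spot on the lid's top face where it can be pressed, 125 mm from the hinge line, 80 mm to the -y side of the knob; axes as lid_hinge
- pocket0 (a point): centre of the floor of pocket 0 (22 mm above the bench), axes as the case's: the pocket's 64 mm length runs along x, its 34 mm width along y; pocket 0 is at the case's -y end
- pocket1 (a point): centre of the floor of pocket 1 (22 mm above the bench), axes as the case's: the pocket's 64 mm length runs along x, its 34 mm width along y; pocket 0 is at the case's -y end
- pocket2 (a point): centre of the floor of pocket 2 (22 mm above the bench), axes as the case's: the pocket's 64 mm length runs along x, its 34 mm width along y; pocket 0 is at the case's -y end
- pocket3 (a point): centre of the floor of pocket 3 (22 mm above the bench), axes as the case's: the pocket's 64 mm length runs along x, its 34 mm width along y; pocket 0 is at the case's -y end
- gauge0_mid (a point): setting gauge 0 (all alike; may be absent): a steel block 30 (x) x 60 (y) x 22 mm high with a small round knob 18 mm across and 20 mm tall on top, 12 mm off centre towards +y; 0.19 kg, 42 mm high in all. The point is at the centre of the block's plan, 21 mm above its underside; z up, y along the 60 mm length
- gauge1_mid (a point): setting gauge 1 (all alike; may be absent): a steel block 30 (x) x 60 (y) x 22 mm high with a small round knob 18 mm across and 20 mm tall on top, 12 mm off centre towards +y; 0.19 kg, 42 mm high in all. The point is at the centre of the block's plan, 21 mm above its underside; z up, y along the 60 mm length
- gauge2_mid (a point): setting gauge 2 (all alike; may be absent): a steel block 30 (x) x 60 (y) x 22 mm high with a small round knob 18 mm across and 20 mm tall on top, 12 mm off centre towards +y; 0.19 kg, 42 mm high in all. The point is at the centre of the block's plan, 21 mm above its underside; z up, y along the 60 mm length
- gauge3_mid (a point): setting gauge 3 (all alike; may be absent): a steel block 30 (x) x 60 (y) x 22 mm high with a small round knob 18 mm across and 20 mm tall on top, 12 mm off centre towards +y; 0.19 kg, 42 mm high in all. The point is at the centre of the block's plan, 21 mm above its underside; z up, y along the 60 mm length
- tape_roll2: loose bystander: roll of brown tape, 104 mm across, 48 mm high; origin under its centre
- marker2: loose bystander: marker, 18 x 130 mm, lying flat to the right of the case; origin under its centre
Mind the look-alikes: they are no part of the job. What is shaped like the part that bears gauge3_mid but green or red is not meant.

How it is judged:
On the way, in this order (a step that is already met when the one before it is completed fails the run):
1. the catch has popped the lid ajar, nothing holding it (value of joint lid above 0.2 rad and contact force between the fingers and lid below 0.5 N), for 0.1 s.
2. the lid is swung wide open and rests there by itself (value of joint lid above 1.6 rad and contact force between the fingers and lid below 0.5 N), for 0.2 s.
3. every gauge is seated flat in a pocket while the lid is open ((horizontal distance between gauge0_mid and pocket0 below 0.005 m or horizontal distance between gauge0_mid and pocket1 below 0.005 m or horizontal distance between gauge0_mid and pocket2 below 0.005 m or horizontal distance between gauge0_mid and pocket3 below 0.005 m) and z of gauge0_mid in the frame of case between 0.039 and 0.0465 m and angle between each of gauge0_mid, gauge1_mid, gauge2_mid, gauge3_mid's own z axis and vertical below 0.06 rad and angle between the y axis of each of gauge0_mid, gauge1_mid, gauge2_mid, gauge3_mid and the x axis of case, either way round below 0.12 rad and (horizontal distance between gauge1_mid and pocket0 below 0.005 m or horizontal distance between gauge1_mid and pocket1 below 0.005 m or horizontal distance between gauge1_mid and pocket2 below 0.005 m or horizontal distance between gauge1_mid and pocket3 below 0.005 m) and z of gauge1_mid in the frame of case between 0.039 and 0.0465 m and (horizontal distance between gauge2_mid and pocket0 below 0.005 m or horizontal distance between gauge2_mid and pocket1 below 0.005 m or horizontal distance between gauge2_mid and pocket2 below 0.005 m or horizontal distance between gauge2_mid and pocket3 below 0.005 m) and z of gauge2_mid in the frame of case between 0.039 and 0.0465 m and (horizontal distance between gauge3_mid and pocket0 below 0.005 m or horizontal distance between gauge3_mid and pocket1 below 0.005 m or horizontal distance between gauge3_mid and pocket2 below 0.005 m or horizontal distance between gauge3_mid and pocket3 below 0.005 m) and z of gauge3_mid in the frame of case between 0.039 and 0.0465 m and value of joint lid above 1.4 rad), for 0.2 s.
4. the lid is shut and held by its catch, nothing touching it (value of joint lid between -0.035 and 0.035 rad and contact force between the fingers and lid below 0.5 N), for 0.3 s.
At the end, for the whole second after the job is handed in: every gauge present lies flat, knob up, fully down in a pocket of the case (within 5 mm of the pocket's centre, within 3.5 mm of the seated height, tilt under 0.06 rad, square within 0.12 rad), and the lid is shut within 0.035 rad, at rest, held by the catch and untouched (all of step 4 and (horizontal distance between gauge0_mid and pocket0 below 0.005 m or horizontal distance between gauge0_mid and pocket1 below 0.005 m or horizontal distance between gauge0_mid and pocket2 below 0.005 m or horizontal distance between gauge0_mid and pocket3 below 0.005 m) and z of gauge0_mid in the frame of case between 0.039 and 0.0465 m and angle between each of gauge0_mid, gauge1_mid, gauge2_mid, gauge3_mid's own z axis and vertical below 0.06 rad and angle between the y axis of each of gauge0_mid, gauge1_mid, gauge2_mid, gauge3_mid and the x axis of case, either way round below 0.12 rad and (horizontal distance between gauge1_mid and pocket0 below 0.005 m or horizontal distance between gauge1_mid and pocket1 below 0.005 m or horizontal distance between gauge1_mid and pocket2 below 0.005 m or horizontal distance between gauge1_mid and pocket3 below 0.005 m) and z of gauge1_mid in the frame of case between 0.039 and 0.0465 m and (horizontal distance between gauge2_mid and pocket0 below 0.005 m or horizontal distance between gauge2_mid and pocket1 below 0.005 m or horizontal distance between gauge2_mid and pocket2 below 0.005 m or horizontal distance between gauge2_mid and pocket3 below 0.005 m) and z of gauge2_mid in the frame of case between 0.039 and 0.0465 m and (horizontal distance between gauge3_mid and pocket0 below 0.005 m or horizontal distance between gauge3_mid and pocket1 below 0.005 m or horizontal distance between gauge3_mid and pocket2 below 0.005 m or horizontal distance between gauge3_mid and pocket3 below 0.005 m) and z of gauge3_mid in the frame of case between 0.039 and 0.0465 m and velocity of joint lid between -0.1 and 0.1 rad/s).
It fails at once if the tape roll is moved more than 40 mm (distance of tape_roll2 from where it was at the start of the episode above 0.04 m).
It fails at once if the marker is moved more than 60 mm (distance of marker2 from where it was at the start of the episode above 0.06 m).
Of gauge0, gauge1, gauge2, gauge3 only 3 to 4 are there at a start; the rules pass over those that are not, and their reading is None.
At some moment in a run one of gauge0, gauge1, gauge2, gauge3 may be knocked a few centimetres aside while the robot is not near it.
Once in a run the grip may slacken for a moment while it holds something.
It also fails if it takes over 210 s, if anything falls off the work surface, if the arm or the gripper's body presses on something with over 40 N, if the wrist force passes 120 N, or if a joint passes its speed limit or range.

## Robot

A 7-joint arm with a two-finger parallel gripper is mounted at the origin on a cart in front of the work surface, level with it; the furniture and walls round the work are solid. World frame = base frame: x ahead of the robot, y to its left, z up, the work surface at z = 0. Lengths are in m, angles in rad, forces in N, time in s.
With the tool pointing down it reaches from about 0.425 to 0.825 m from the base axis. Payload 3.6 kg.
Tool frame: the origin (TCP) lies at the very end of the fingers, on their centre line; the grasp point (between the pads) lies 19 mm behind it (arm.grip_point_offset is the distance from the TCP to the grasp point, in m); z points along the fingers, y is the direction in which the jaws open and shut (so a half turn about z gives the same grasp; the last joint's range is limited). The gripper opens to 85 mm and grips with 20 to 120 N. Pads are 22 mm wide; open, the fingers measure 114 mm over their backs; the gripper's body (76 mm by 85 mm) begins 54 mm behind the grasp point. The pads swing forward as they close: fully open they stand 13 mm farther back than shut.
Start: joints at [-1.321, 0.615, -0.013, 1.423, 0.008, 1.103, -0.04], TCP at [0.178, 0.625, 0.231] pointing down, gripper open.
Joint ranges: [-3.12, 3.12], [-0.3, 2.06], [-1.34, 1.32], [0.26, 2.42], [-1.36, 4.5], [0.01, 1.98], [-2.84, 2.84]. Speed limits (rad/s): [2.79, 2.79, 3.14, 3.14, 3.14, 3.14, 3.14].

## Interface

Orientations are given as a unit quaternion [w, x, y, z].
In Python, from rig import arm gives the robot as it stands.
- The arm moves only by the tool jog_arm, never from a script. Its argument "plan" is a list of rows, each a list of 3 entries, a list of its own where there are three numbers: the shift along the tool's x, y, z as a fraction of full scale, then the turn about the tool's z as a fraction of full scale, then the gripper's target within -1 to 1 (shut at 1, half-way at 0, fully open at -1). A call has 1 to 12 rows; each row shifts and turns the commanded pose from where the row before left it, along the tool's axes as they then stand; what a row does not reach is not made up. Full scale, the value 1, is 0.02 m for a shift and 10 degrees for a turn. A row lasts 1/8 s, in which the tool goes at most 62.5 mm and 10.7 degrees, less where a joint would pass 70% of its speed; a pose out of reach is approached as far as the arm can. A call with a number of a shift or a turn outside -1 to 1 is refused whole. A call with a gripper value outside its range is refused whole. The fingers move at their own pace and stop on an object; "grip_force" is the grip in N (left out, the last holds). Time passes only in rows, so rows that do not move let the fingers close. It gives the time, the measured TCP pose, the force and the opening at its end, in the units of the state.
- arm.state(): the state, without advancing time (a new reading comes with each control period).
- arm.read_camera(name): name is "side" or "top"; returns a dict with "img" (384x512x3 uint8, red, green, blue), "z_map" (384x512 float32, m along the optical axis (not along the pixel's ray), 0 where there is no reading), "fov_y" (degrees; the focal length in pixels is half the picture's height over the tangent of half this angle, whatever the lens; pixels are square), "cx", "cy" (the principal point, pixels), "R" (3x3) and "t" (3): a world point X has camera coordinates R X + t. Camera axes: x right, y down, z forward; pixel columns grow to the right and rows downward; lengths in m; the calibration is good to about 2 mm. A picture is of the moment at which its call begins.
- arm.job_done(): hands the job in, once; it reports no verdict.
The state is a dict: "time": time; "joint_pos": joint angles; "dq": joint speeds; "tau": joint torques, N m; "eef_pos": TCP position; "ee_rot": TCP orientation; "force": force on the tool from outside, world axes, zero at the start; "ft_torque": the same for the moment, N m; "finger_gap": finger opening in m.
Only numpy, scipy, OpenCV 4.12 (cv2) and the standard library are available. Lean on these libraries where they do the work, as an engineer would, in place of code of your own. Each camera call takes 0.05 s, during which the arm holds its last target.

## Working session

There is one attempt and no reset: what is moved stays moved. The work goes in short steps, Python scripts to look and compute and a tool call to move; the robot and the scene stay as the last step left them, time stands still between calls to the robot, and variables do not carry over. Pictures are saved under pics/ and viewed, and the job is handed in when it is done.

Besides the shell and the picture viewer there is one more tool, called as name([rows], argument=value, ...), one row to a line, values as JSON. jog_arm: Moves the arm, as the interface text tells. Shift numbers are shares of 0.02 m and turn numbers shares of 10 degrees, none past 1 either way. Its arguments: {"type":"object","properties":{"plan":{"type":"array","items":{"type":"array"}},"grip_force":{"type":"number"}},"required":["plan"]}

```bash
ls; mkdir -p pics; cat > h.py <<'E'
import numpy as np, cv2
from rig import arm
def cam(n,save=None):
    d=arm.read_camera(n)
    d['R']=np.array(d['R']);d['t']=np.array(d['t'])
    d['f']=d['img'].shape[0]/2/np.tan(np.radians(d['fov_y']/2))
    if save: cv2.imwrite('pics/'+save,cv2.cvtColor(d['img'],cv2.COLOR_RGB2BGR))
    return d
def ray(d,u,v,z):
    r=d['R'].T@np.array([(u-d['cx'])/d['f'],(v-d['cy'])/d['f'],1]); c=-d['R'].T@d['t']
    return c+r*(z-c[2])/r[2]
def pts(d):
    h,w=d['z_map'].shape; u,v=np.meshgrid(np.arange(w),np.arange(h)); z=d['z_map']
    p=np.stack([(u-d['cx'])/d['f']*z,(v-d['cy'])/d['f']*z,z],-1)
    return (p-d['t'])@d['R']
def proj(d,X):
    c=d['R']@np.array(X)+d['t']; return d['cx']+d['f']*c[0]/c[2], d['cy']+d['f']*c[1]/c[2]
E
python3 - <<'E'
from h import *
for n in('top','side'):
    d=cam(n,n+'0.png'); print(n,d['fov_y'],d['cx'],d['cy'],-d['R'].T@d['t'],d['R'].round(3).tolist(),(d['z_map']>0).mean())
s=arm.state(); print({k:np.round(v,4).tolist() for k,v in s.items()}, arm.grip_point_offset)
E
```

```text
pics
top 47.419143434854185 249.43121203590113 192.07418351056717 [0.33010031 0.06444273 1.36407996] [[-0.002, -1.0, -0.008], [-0.987, 0.003, -0.159], [0.159, 0.007, -0.987]] 0.9959004720052084
side 49.85066508037859 258.29075784723847 193.72558261967086 [ 0.2133864  -0.85664203  0.7575965 ] [[0.947, -0.321, 0.011], [-0.172, -0.537, -0.826], [0.271, 0.78, -0.564]] 0.9958750406901041
{'time': 0.1, 'joint_pos': [-1.3205, 0.6158, -0.0126, 1.4247, 0.0081, 1.1034, -0.0404], 'dq': [-0.0003, -0.0013, 0.0001, -0.0044, 0.0, 0.0014, -0.0006], 'tau': [0.0018, -47.0382, 0.2605, -17.1571, 0.0102, 0.0059, -0.0], 'eef_pos': [0.1774, 0.6246, 0.2302], 'ee_rot': [-0.0002, 0.1379, 0.9904, -0.0012], 'force': [0.0212, -0.2763, 0.2126], 'ft_torque': [0.0043, -0.0031, 0.0281], 'finger_gap': 0.0855} 0.0187
```

View pics/top0.png

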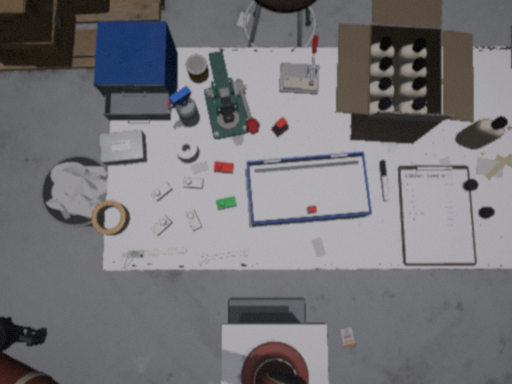

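View pics/side0.png

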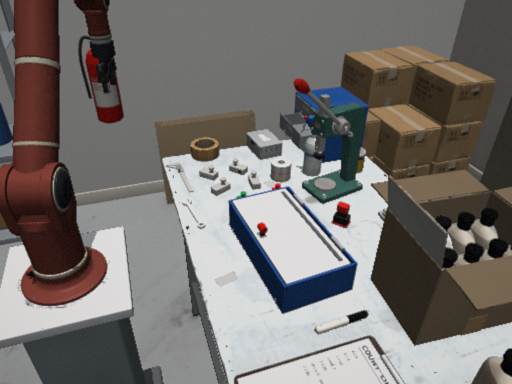

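```bash
python3 - <<'E'
from h import *
d=cam('top'); im=d['img']; 
z=cv2.resize(cv2.cvtColor(im[130:260,100:380],cv2.COLOR_RGB2BGR),None,fx=2.8,fy=2.8,interpolation=cv2.INTER_CUBIC); cv2.imwrite('pics/z0.png',z)
P=pts(d)
print(P[120:230:20,250:370:20,2].round(3))
hsv=cv2.cvtColor(im,cv2.COLOR_RGB2HSV)
m=((hsv[...,0]>105)&(hsv[...,0]<128)&(hsv[...,1]>120)).astype(np.uint8); m[:140]=0
c=max(cv2.findContours(m,0,1)[0],key=cv2.contourArea); r=cv2.minAreaRect(c);b=cv2.boxPoints(r); print(r)
W=np.array([ray(d,*p,.09) for p in b]); print(W.round(4))
red=((hsv[...,0]<8)|(hsv[...,0]>172))&(hsv[...,1]>150)
for cc in cv2.findContours(red.astype(np.uint8),0,1)[0]:
    if cv2.contourArea(cc)>15: M=cv2.moments(cc); u,v=M['m10']/M['m00'],M['m01']/M['m00']; print('red',u,v,ray(d,u,v,.11).round(4),ray(d,u,v,.03).round(4))
d2=cam('side'); z=cv2.resize(cv2.cvtColor(d2['img'][120:300,170:370],cv2.COLOR_RGB2BGR),None,fx=3.3,fy=3.3,interpolation=cv2.INTER_CUBIC); cv2.imwrite('pics/z1.png',z)
E
```

```text
[[ 0.405 -0.004 -0.002  0.    -0.004  0.001]
 [ 0.001 -0.006  0.002 -0.003 -0.002 -0.003]
 [-0.003  0.098  0.085  0.058  0.089  0.091]
 [ 0.057  0.088  0.087  0.092  0.093  0.089]
 [ 0.09   0.089  0.093  0.089  0.091  0.089]
 [-0.005  0.033  0.09   0.068  0.004 -0.003]]
((310.5422058105469, 218.1578369140625), (3.8269784450531006, 117.33625030517578), 86.32550048828125)
[[ 0.4524  0.0667  0.09  ]
 [ 0.4736 -0.2757  0.09  ]
 [ 0.4624 -0.276   0.09  ]
 [ 0.4412  0.066   0.09  ]]
red 311.8468468468468 209.18018018018017 [ 0.4814 -0.1064  0.11  ] [ 0.491  -0.1173  0.03  ]
red 223.18125960061442 166.80645161290323 [0.6072 0.1504 0.11  ] [0.6249 0.1559 0.03  ]
red 280.7216117216117 123.17216117216117 [ 0.7395 -0.0201  0.11  ] [ 0.7656 -0.0255  0.03  ]
red 252.0268817204301 125.19354838709677 [0.7336 0.0654 0.11  ] [0.7594 0.0654 0.03  ]
red 314.6081081081081 43.148648648648646 [ 0.9944 -0.1275  0.11  ] [ 1.0368 -0.1397  0.03  ]
```

View pics/z0.png

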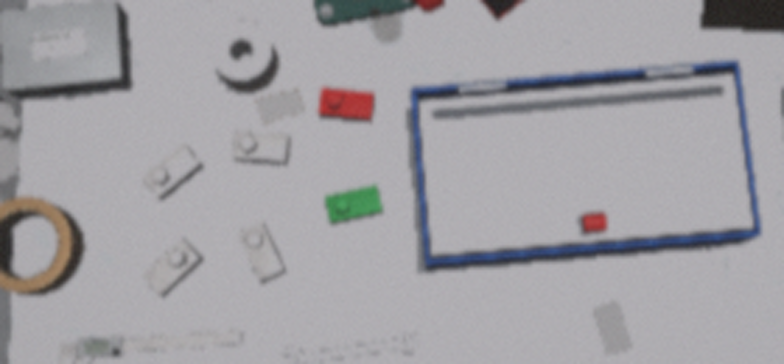

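View pics/z1.png

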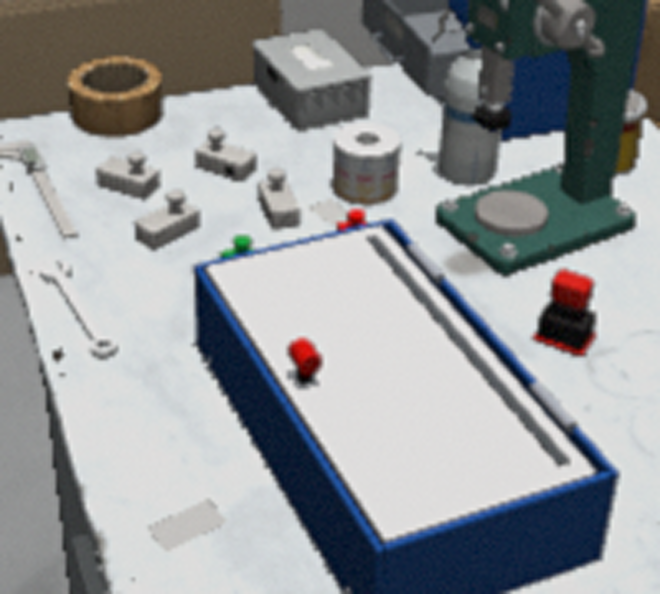

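```bash
python3 - <<'E'
from h import *
from scipy.optimize import least_squares
D={n:cam(n) for n in('top','side')}
z=cv2.resize(cv2.cvtColor(D['top']['img'][145:235,240:380],cv2.COLOR_RGB2BGR),None,fx=5.6,fy=5.6,interpolation=cv2.INTER_CUBIC); cv2.imwrite('pics/z2.png',z)
z=cv2.resize(cv2.cvtColor(D['side']['img'][180:305,225:365],cv2.COLOR_RGB2BGR),None,fx=4.8,fy=4.8,interpolation=cv2.INTER_CUBIC); cv2.imwrite('pics/z3.png',z)
E
```

```text
(no output)
```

View pics/z2.png

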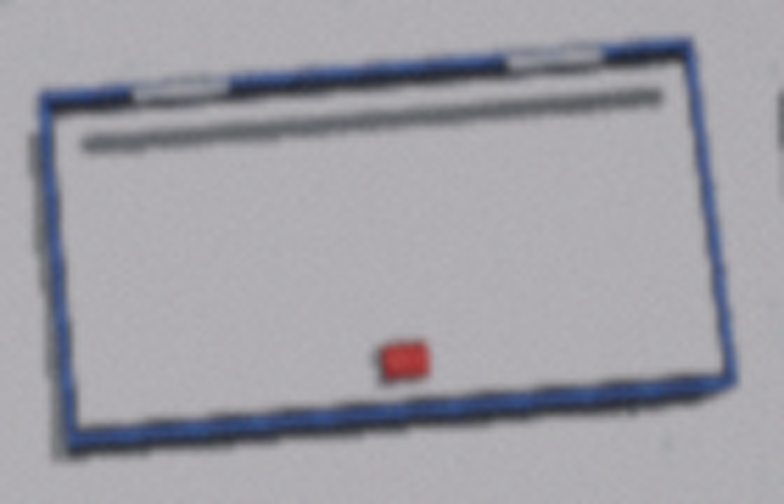

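View pics/z3.png

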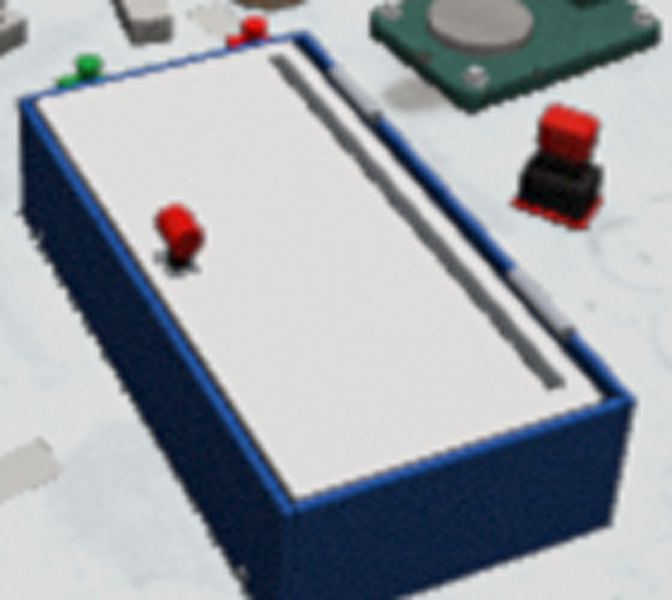

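```bash
cat >> h.py <<'E'
def tri(obs):
    A=[];b=[]
    for d,u,v in obs:
        x=(u-d['cx'])/d['f'];y=(v-d['cy'])/d['f'];R,t=d['R'],d['t']
        A+= [R[0]-x*R[2],R[1]-y*R[2]]; b+=[x*t[2]-t[0],y*t[2]-t[1]]
    return np.linalg.lstsq(np.array(A),np.array(b),rcond=None)
E
python3 - <<'E'
from h import *
D={n:cam(n) for n in('top','side')}
T=np.array([(41,92),(691,39),(735,379),(72,440)])/5.6+[240,145]-.4
S=np.array([(303,34),(633,398),(290,510),(23,99)])/4.8+[225,180]-.4
L=np.array([(95,176.5),(95,-176.5),(-95,-176.5),(-95,176.5)])/1000
W=[]
for a,b in zip(T,S):
    x=tri([(D['top'],*a),(D['side'],*b)]); W.append(x[0]); print(x[0].round(4), ray(D['top'],*a,.09).round(4), ray(D['side'],*b,.09).round(4))
W=np.array(W)
def fit(W):
    c=W[:,:2].mean(0); q=W[:,:2]-c
    th=np.arctan2((L[:,0]*q[:,1]-L[:,1]*q[:,0]).sum(),(L*q).sum()); print(c,np.degrees(th)); return c,th
c,th=fit(W);fit(np.array([ray(D['top'],*a,.09) for a in T]));fit(np.array([ray(D['side'],*a,.09) for a in S]))
print(np.linalg.norm(W-np.roll(W,1,0),axis=1))
# knob
for n in D:
    d=D[n];hsv=cv2.cvtColor(d['img'],cv2.COLOR_RGB2HSV); red=(((hsv[...,0]<8)|(hsv[...,0]>172))&(hsv[...,1]>130)).astype(np.uint8)
    e=np.r_[c,0.113]+[-.07,0,0]; u,v=proj(d,e); mm=np.zeros_like(red); cv2.circle(mm,(int(u),int(v)),25,1,-1); red=red*mm
    M=cv2.moments(red,True); D[n]['k']=(M['m10']/M['m00'],M['m01']/M['m00']);print(n,M['m00'],D[n]['k'])
x=tri([(D[n],*D[n]['k']) for n in D])[0]; k=c+np.array([np.cos(th),np.sin(th)])*(.085-.154); print('knob tri',x,'pred',k)
E
```

```text
[0.6303 0.0809 0.0858] [0.629 0.081 0.09 ] [0.628  0.0751 0.09  ]
[ 0.6592 -0.2675  0.0875] [ 0.6568 -0.2662  0.09  ] [ 0.6595 -0.2697  0.09  ]
[ 0.4756 -0.2825  0.0868] [ 0.4742 -0.2813  0.09  ] [ 0.4755 -0.2853  0.09  ]
[0.4453 0.0646 0.0875] [0.4432 0.065  0.09  ] [0.4465 0.061  0.09  ]
[ 0.5526088  -0.10110379] 4.858790550427048
[ 0.55077399 -0.10038019] 4.836353948179418
[ 0.55237666 -0.10472705] 4.92900790196625
[0.18568293 0.34963929 0.18412684 0.34839476]
top 33.0 (312.0, 209.0)
side 70.0 (261.92857142857144, 228.02857142857144)
knob tri [ 0.48294126 -0.1070775   0.11064865] pred [ 0.48385675 -0.10694811]
```

```bash
cat >> h.py <<'E'
C0=np.array([.552,-.102]); TH=np.radians(4.86)
def case(x,y,C=C0,th=TH):
    c,s=np.cos(th),np.sin(th); return np.array([C[0]+c*x-s*y,C[1]+s*x+c*y])
def Rm(q):
    from scipy.spatial.transform import Rotation as R
    return R.from_quat([q[1],q[2],q[3],q[0]]).as_matrix()
def yaw():  # world heading of tool y, deg, relative +y
    y=Rm(arm.state()['ee_rot'])[:,1]; return np.degrees(np.arctan2(-y[0],y[1]))
def go(ps,psi=None):
    """ps: waypoints (world TCP). psi: wanted heading of tool y rel +y, deg"""
    s=arm.state(); p=np.array(s['eef_pos']); y0=yaw(); R=Rm(s['ee_rot'])
    print('at',p.round(4),'yaw',round(y0,2),'tilt z',R[:,2].round(4),'gap',round(float(s['finger_gap']),4),'F',np.round(s['force'],2),'t',round(s['time'],2))
    if psi is not None:
        d=(psi-y0+90)%180-90; print(' turn units',round(-d/10,3)); y0+=d
    a=np.radians(y0); ty=np.array([-np.sin(a),np.cos(a),0]); tz=np.array([0,0,-1.]); tx=np.cross(ty,tz)
    for q in ps:
        d=np.array(q)-p; u=np.array([d@tx,d@ty,d@tz])/.02
        print(' ->',np.round(q,4),'units',u.round(2),'rows>=',int(np.ceil(abs(u).max())),'per row',(u/np.ceil(max(1,abs(u).max()))).round(3)); p=np.array(q)
E
python3 - <<'E'
from h import *
p=case(-.04,-.08); print(p)
go([(.43,.50,.23),(*p,.23),(*p,.115)],4.86)
E
```

```text
[ 0.51892152 -0.18510123]
at [0.1775 0.6252 0.2311] yaw -15.86 tilt z [-2.e-04 -4.e-04 -1.e+00] gap 0.0854 F [0.82 0.28 0.7 ] t 0.4
 turn units -2.072
 -> [0.43 0.5  0.23] units [-12.05  -7.31   0.06] rows>= 13 per row [-0.927 -0.562  0.004]
 -> [ 0.5189 -0.1851  0.23  ] units [ -1.53 -34.51   0.  ] rows>= 35 per row [-0.044 -0.986  0.   ]
 -> [ 0.5189 -0.1851  0.115 ] units [0.   0.   5.75] rows>= 6 per row [0.    0.    0.958]
```

jog_arm([
  [[0,0,0],-1,-1],
  [[0,0,0],-1,1],
  [[-0.9,-0.55,0],-0.07,1],
  [[-0.9,-0.55,0],0,1],
  [[-0.9,-0.55,0],0,1],
  [[-0.9,-0.55,0],0,1],
  [[-0.9,-0.55,0],0,1],
  [[-0.9,-0.55,0],0,1],
  [[-0.9,-0.55,0],0,1],
  [[-0.9,-0.55,0],0,1],
  [[-0.9,-0.55,0],0,1],
  [[-0.9,-0.55,0],0,1],
])

```text
time: 1.9
eef_pos: [0.3674, 0.53, 0.2313]
ee_rot: [-0.0, -0.042, 0.999, -0.0]
force: [0.2, 0.3, -0.3]
finger_gap: 0.0002
```

jog_arm([
  [[-0.9,-0.55,0],0,1],
  [[-0.9,-0.55,0],0,1],
  [[-0.9,-0.55,0],0,1],
  [[0,-1,0],0,1],
  [[0,-1,0],0,1],
  [[0,-1,0],0,1],
  [[0,-1,0],0,1],
  [[0,-1,0],0,1],
  [[0,-1,0],0,1],
  [[0,-1,0],0,1],
  [[0,-1,0],0,1],
  [[0,-1,0],0,1],
])

```text
time: 3.4
eef_pos: [0.438, 0.3216, 0.2314]
ee_rot: [0.0, -0.042, 0.999, 0.0]
force: [0.2, -0.3, -0.5]
finger_gap: 0.0001
```

jog_arm([
  [[0,-1,0],0,1],
  [[0,-1,0],0,1],
  [[0,-1,0],0,1],
  [[0,-1,0],0,1],
  [[0,-1,0],0,1],
  [[0,-1,0],0,1],
  [[0,-1,0],0,1],
  [[0,-1,0],0,1],
  [[0,-1,0],0,1],
  [[0,-1,0],0,1],
  [[0,-1,0],0,1],
  [[0,-1,0],0,1],
])

```text
time: 4.9
eef_pos: [0.4581, 0.0825, 0.2314]
ee_rot: [0.0, -0.042, 0.999, -0.0]
force: [-0.5, -0.4, -0.3]
finger_gap: 0.0
```

```bash
python3 - <<'E'
from h import *
p=case(-.04,-.08)
go([(*p,.23),(*p,.115),(*p,.075)],4.86)
E
```

```text
at [0.4581 0.0825 0.2314] yaw 4.84 tilt z [ 2.e-04 -0.e+00 -1.e+00] gap 0.0 F [-0.52 -0.38 -0.27] t 4.9
 turn units -0.002
 -> [ 0.5189 -0.1851  0.23  ] units [ -1.9  -13.59   0.07] rows>= 14 per row [-0.135 -0.971  0.005]
 -> [ 0.5189 -0.1851  0.115 ] units [0.   0.   5.75] rows>= 6 per row [0.    0.    0.958]
 -> [ 0.5189 -0.1851  0.075 ] units [0. 0. 2.] rows>= 3 per row [0.    0.    0.667]
```

jog_arm([
  [[-0.2,-1,0],0,1],
  [[-0.2,-1,0],0,1],
  [[-0.2,-1,0],0,1],
  [[-0.2,-1,0],0,1],
  [[-0.2,-1,0],0,1],
  [[-0.2,-1,0],0,1],
  [[-0.2,-1,0],0,1],
  [[-0.2,-1,0],0,1],
  [[-0.2,-1,0],0,1],
  [[-0.1,-1,0],0,1],
  [[0,-1,0.5],0,1],
  [[0,-1,1],0,1],
])

```text
time: 6.4
eef_pos: [0.5167, -0.1535, 0.2017]
ee_rot: [0.001, -0.042, 0.999, -0.0]
force: [-0.6, -0.5, -0.7]
finger_gap: -0.0
```

jog_arm([
  [[0,-1,1],0,1],
  [[0,-0.6,1],0,1],
  [[0,0,1],0,1],
  [[0,0,0.8],0,1],
  [[0,0,0.5],0,1],
  [[0,0,0],0,1],
])

```text
time: 7.15
eef_pos: [0.5187, -0.1838, 0.1148]
ee_rot: [-0.001, -0.042, 0.999, 0.0]
force: [-0.4, -0.6, 0.0]
finger_gap: 0.0002
```

```bash
python3 - <<'E'
from h import *
p=case(-.04,-.08)
go([(*p,.115),(*p,.075)],4.86)
d=cam('side','s1.png')
E
```

```text
at [ 0.5187 -0.1838  0.1148] yaw 4.87 tilt z [-1.1e-03  4.0e-04 -1.0e+00] gap 0.0002 F [-0.37 -0.57  0.03] t 7.15
 turn units 0.001
 -> [ 0.5189 -0.1851  0.115 ] units [-0.01 -0.07 -0.01] rows>= 1 per row [-0.006 -0.066 -0.01 ]
 -> [ 0.5189 -0.1851  0.075 ] units [0. 0. 2.] rows>= 3 per row [0.    0.    0.667]
```

View pics/s1.png

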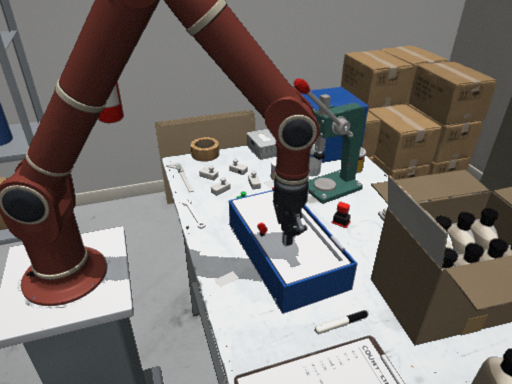

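The closed fingers (tip about (288,240)) stand just above the lid, to the −y side of the knob. I'll press now.

jog_arm([
  [[0,0,0.6],0,1],
  [[0,0,0.6],0,1],
  [[0,0,0.4],0,1],
  [[0,0,0.2],0,1],
  [[0,0,0.1],0,1],
])

```text
time: 7.82
eef_pos: [0.5195, -0.1841, 0.0776]
ee_rot: [0.0, -0.042, 0.999, -0.0]
force: [-1.0, 0.7, 6.4]
finger_gap: -0.0
```

jog_arm([
  [[0,0,0.1],0,1],
  [[0,0,0.06],0,1],
  [[0,0,0],0,1],
])

```text
time: 8.2
eef_pos: [0.5197, -0.184, 0.0751]
ee_rot: [0.001, -0.042, 0.999, -0.0]
force: [-0.9, 0.7, 8.3]
finger_gap: -0.0005
```

jog_arm([
  [[0,0,0.05],0,1],
  [[0,0,-1],0,1],
  [[0,0,-1],0,1],
  [[0,0,-1],0,1],
  [[0,0,-1],0,1],
  [[0,0,-1],0,1],
  [[0,0,0],0,1],
])

```text
time: 9.07
eef_pos: [0.5198, -0.1843, 0.1739]
ee_rot: [0.001, -0.042, 0.999, -0.001]
force: [-0.7, 0.6, -0.8]
finger_gap: -0.0001
```

```bash
python3 - <<'E'
from h import *
d=cam('side','s2.png');go([])
E
```

```text
at [ 0.519  -0.184   0.1729] yaw 4.85 tilt z [ 3.e-04 -2.e-04 -1.e+00] gap 0.0001 F [-0.64 -0.36 -0.03] t 9.12
```

View pics/s2.png

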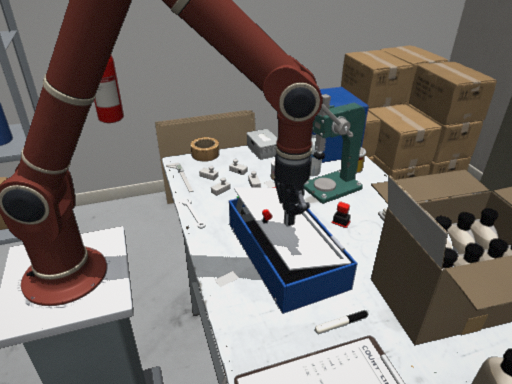

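jog_arm([
  [[0,0,-1],0,1],
  [[0,0,-1],0,0],
  [[0,1,-1],0,0],
  [[0,0,0],0,0],
])

```text
time: 9.62
eef_pos: [0.5179, -0.1625, 0.2331]
ee_rot: [0.001, -0.044, 0.999, 0.0]
force: [0.7, -0.5, -0.9]
finger_gap: 0.0426
```

```bash
cat >> h.py <<'E'
def knob(pred,rad=22):
    o=[]
    for n in('top','side'):
        d=cam(n);hsv=cv2.cvtColor(d['img'],cv2.COLOR_RGB2HSV); red=(((hsv[...,0]<8)|(hsv[...,0]>172))&(hsv[...,1]>150)&(hsv[...,2]>90)).astype(np.uint8)
        u,v=proj(d,pred); mm=np.zeros_like(red); cv2.circle(mm,(int(u),int(v)),rad,1,-1); red=red*mm
        M=cv2.moments(red,True); print(n,M['m00'],'pred',np.round((u,v),1),'seen',np.round((M['m10']/M['m00'],M['m01']/M['m00']),1) if M['m00'] else None)
        if M['m00']: o.append((d,M['m10']/M['m00'],M['m01']/M['m00']))
    x=tri(o)[0] if len(o)==2 else [ray(*a,pred[2]) for a in o]; print(x); return x
E
python3 - <<'E'
from h import *
k=np.r_[case(-.053,0),.160]; print(k)
knob(k)
cam('top','t3.png')
go([(*k[:2],.22),(*k[:2],.145)],4.86)
E
```

```text
[ 0.49919055 -0.10649023  0.16      ]
top 20.0 pred [314.1 200.6] seen [313.6 201.4]
side 39.0 pred [268.  210.8] seen [267.6 210.1]
[ 0.49777525 -0.10490339  0.16119256]
at [ 0.5164 -0.1648  0.2315] yaw 4.81 tilt z [-3.e-03 -1.e-04 -1.e+00] gap 0.0426 F [-0.61  0.05  0.2 ] t 9.78
 turn units -0.005
 -> [ 0.4992 -0.1065  0.22  ] units [0.61 2.98 0.58] rows>= 3 per row [0.204 0.992 0.192]
 -> [ 0.4992 -0.1065  0.145 ] units [0.   0.   3.75] rows>= 4 per row [0.    0.    0.938]
```

View pics/t3.png

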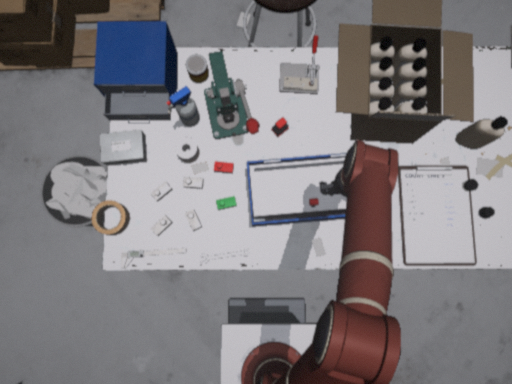

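The knob (top (313.6,201.4), side (267.6,210)) is within 2 mm of the prediction for a lid at 0.32 rad.

jog_arm([
  [[0.3,1,0.2],0,0],
  [[0.3,1,0.2],0,0],
  [[0,0.95,0.2],0,0],
  [[0,0,0.9],0,0],
  [[0,0,0.9],0,0],
  [[0,0,0.9],0,0],
  [[0,0,0.9],0,0],
  [[0,0,0],0,0],
])

```text
time: 10.78
eef_pos: [0.4993, -0.1062, 0.1474]
ee_rot: [-0.002, -0.042, 0.999, 0.0]
force: [-0.4, -0.5, 1.0]
finger_gap: 0.0429
```

```bash
python3 - <<'E'
from h import *
k=np.r_[case(-.053,0),.160]
go([(*k[:2],.146)],4.86)
d=cam('side'); u,v=map(int,proj(d,k)); cv2.imwrite('pics/s4.png',cv2.resize(cv2.cvtColor(d['img'][v-50:v+50,u-60:u+60],cv2.COLOR_RGB2BGR),None,fx=5,fy=5,interpolation=cv2.INTER_CUBIC))
E
```

```text
at [ 0.4993 -0.1062  0.1474] yaw 4.83 tilt z [-4.1e-03  4.0e-04 -1.0e+00] gap 0.0429 F [-0.43 -0.47  0.96] t 10.78
 turn units -0.003
 -> [ 0.4992 -0.1065  0.146 ] units [ 0.01 -0.01  0.07] rows>= 1 per row [ 0.008 -0.012  0.07 ]
```

View pics/s4.png

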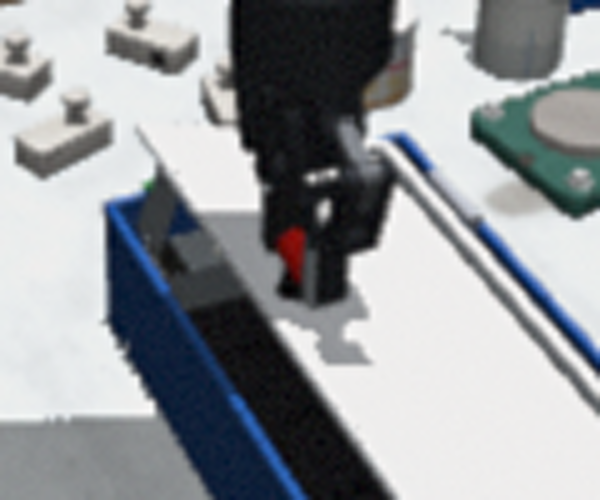

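jog_arm([
  [[0,0,0],0,1],
  [[0,0,0],0,1],
  [[0,0,0],0,1],
  [[0,0,0],0,1],
], grip_force=30)

```text
time: 11.32
eef_pos: [0.5008, -0.1061, 0.1496]
ee_rot: [0.001, -0.042, 0.999, 0.0]
force: [-0.7, 0.9, 1.4]
finger_gap: 0.023
```

```bash
python3 - <<'E'
from h import *
go([])
f=lambda a: np.array([-154*np.cos(a)+26*np.sin(a),154*np.sin(a)+26*np.cos(a)])
A=np.linspace(.32,1.76,19); p=np.array([f(a) for a in A]); d=np.diff(p,axis=0)/20
for a,x in zip(A[1:],d): print(round(a,2),(-x).round(2))
E
```

```text
at [ 0.5008 -0.1061  0.1496] yaw 4.86 tilt z [ 1.2e-03  1.0e-04 -1.0e+00] gap 0.023 F [-0.72  0.92  1.43] t 11.32
0.4 [-0.31 -0.54]
0.48 [-0.36 -0.51]
0.56 [-0.4  -0.48]
0.64 [-0.43 -0.45]
0.72 [-0.47 -0.41]
0.8 [-0.5  -0.37]
0.88 [-0.53 -0.33]
0.96 [-0.55 -0.29]
1.04 [-0.57 -0.25]
1.12 [-0.59 -0.2 ]
1.2 [-0.61 -0.15]
1.28 [-0.62 -0.1 ]
1.36 [-0.62 -0.05]
1.44 [-0.62 -0.  ]
1.52 [-0.62  0.05]
1.6 [-0.62  0.1 ]
1.68 [-0.61  0.15]
1.76 [-0.59  0.19]
```

jog_arm([
  [[-0.31,0,-0.54],0,1],
  [[-0.36,0,-0.51],0,1],
  [[-0.4,0,-0.48],0,1],
  [[-0.43,0,-0.45],0,1],
  [[-0.47,0,-0.41],0,1],
  [[-0.5,0,-0.37],0,1],
])

```text
time: 12.08
eef_pos: [0.5493, -0.102, 0.2045]
ee_rot: [-0.001, -0.042, 0.999, 0.0]
force: [-0.2, 1.4, -6.6]
finger_gap: 0.0232
```

```bash
python3 - <<'E'
from h import *
go([]); cam('side','s5.png')
E
```

```text
at [ 0.5493 -0.102   0.2045] yaw 4.84 tilt z [-2.3e-03  2.0e-04 -1.0e+00] gap 0.0232 F [-0.25  1.36 -6.59] t 12.07
```

View pics/s5.png

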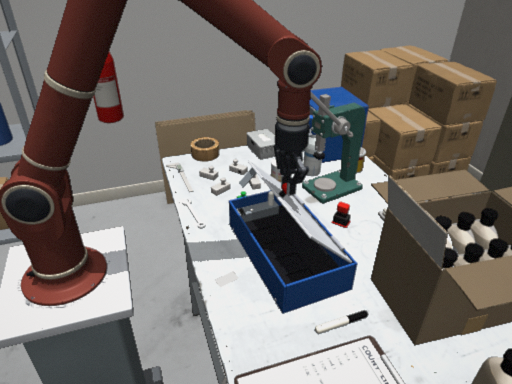

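The lid follows the pinched knob (about (284,187)). I'll carry on along the arc.

jog_arm([
  [[-0.53,0,-0.33],0,1],
  [[-0.55,0,-0.29],0,1],
  [[-0.57,0,-0.25],0,1],
  [[-0.59,0,-0.2],0,1],
  [[-0.61,0,-0.15],0,1],
  [[-0.62,0,-0.1],0,1],
  [[-0.62,0,-0.05],0,1],
])

```text
time: 13.0
eef_pos: [0.6316, -0.0951, 0.2325]
ee_rot: [-0.0, -0.042, 0.999, -0.0]
force: [-2.8, 0.8, -2.4]
finger_gap: 0.0229
```

jog_arm([
  [[-0.62,0,0],0,1],
  [[-0.62,0,0.05],0,1],
  [[-0.62,0,0.1],0,1],
  [[-0.61,0,0.15],0,1],
  [[-0.5,0,0.16],0,1],
  [[0,0,0],0,1],
])

```text
time: 13.75
eef_pos: [0.6928, -0.09, 0.2239]
ee_rot: [0.003, -0.042, 0.999, -0.0]
force: [0.6, 1.4, 4.6]
finger_gap: 0.0231
```

```bash
python3 - <<'E'
from h import *
go([]); print(case(.138,0)); d=cam('side','s6.png')
E
```

```text
at [ 0.6928 -0.09    0.2239] yaw 4.87 tilt z [ 5.7e-03 -2.0e-04 -1.0e+00] gap 0.0231 F [0.6  1.41 4.61] t 13.75
[ 0.68950385 -0.09030846]
```

View pics/s6.png

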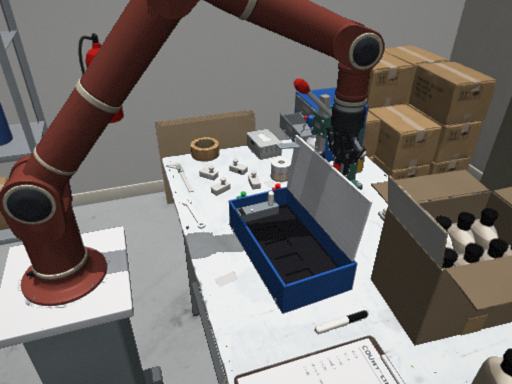

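jog_arm([
  [[0,0,0],0,0.3],
  [[0,0,0],0,0],
  [[0,0,0],0,0],
  [[0,0,-0.5],0,0],
  [[0,0,-1],0,0],
  [[0,0,-1],0,0],
  [[0,0,-1],0,0],
  [[0,0,-1],0,0],
])

```text
time: 14.8
eef_pos: [0.6904, -0.0903, 0.3141]
ee_rot: [0.001, -0.042, 0.999, -0.0]
force: [-0.0, -0.5, -0.7]
finger_gap: 0.043
```

```bash
python3 - <<'E'
from h import *
go([(.54,.05,.32),(.45,.2,.25)]); d=cam('side','s7.png'); cam('top','t7.png')
knob(np.r_[case(.138,0),.234])
E
```

```text
at [ 0.6904 -0.0903  0.3141] yaw 4.84 tilt z [ 1.e-03 -3.e-04 -1.e+00] gap 0.043 F [-0.03 -0.47 -0.74] t 14.8
 -> [0.54 0.05 0.32] units [ 6.9   7.63 -0.3 ] rows>= 8 per row [ 0.863  0.953 -0.037]
 -> [0.45 0.2  0.25] units [3.85 7.85 3.5 ] rows>= 8 per row [0.481 0.982 0.438]
top 21.0 pred [310.1 126.5] seen [308.7 127. ]
side 20.0 pred [338.9 168.9] seen [340.8 167.2]
[ 0.69143809 -0.08774982  0.23613039]
```

View pics/s7.png

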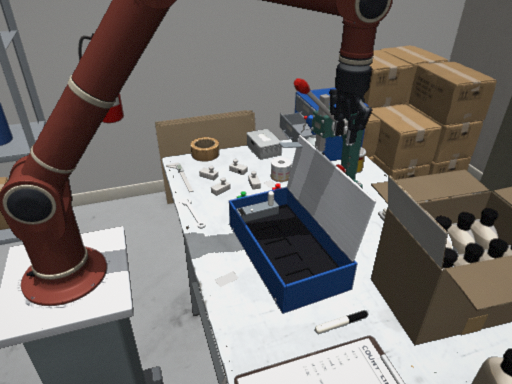

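View pics/t7.png

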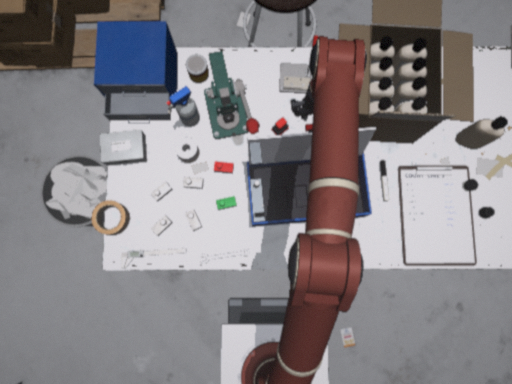

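jog_arm([
  [[0.85,0.95,0],0,-0.2],
  [[0.85,0.95,0],0,-0.2],
  [[0.85,0.95,0],0,-0.2],
  [[0.85,0.95,0],0,-0.2],
  [[0.85,0.95,0],0,-0.2],
  [[0.85,0.95,0],0,-0.2],
  [[0.85,0.95,0],0,-0.2],
  [[0.85,0.95,0],0,-0.2],
  [[0.5,1,0],0,-0.2],
  [[0.5,1,0],0,-0.2],
  [[0.5,1,0],0,-0.2],
  [[0.5,1,0],0,-0.2],
])

```text
time: 16.5
eef_pos: [0.4942, 0.1265, 0.3114]
ee_rot: [-0.001, -0.042, 0.999, -0.0]
force: [0.3, -0.3, 0.0]
finger_gap: 0.0512
```

```bash
cat >> h.py <<'E'
def gz(n,thr=.011,save=None):
    d=cam(n); P=pts(d); im=d['img']; hsv=cv2.cvtColor(im,cv2.COLOR_RGB2HSV)
    Pz=cv2.medianBlur(P[...,2].astype(np.float32),3)
    m=((Pz>thr)&(Pz<.06)&(P[...,1]>.12)&(P[...,1]<.5)&(P[...,0]>.37)&(P[...,0]<.72)&(hsv[...,1]<90)).astype(np.uint8)
    return d,P,m
E
python3 - <<'E'
from h import *
go([])
for n in('top','side'):
    d,P,m=gz(n)
    for c in cv2.findContours(m,0,1)[0]:
        if cv2.contourArea(c)>25:
            r=cv2.minAreaRect(c); mm=np.zeros_like(m); cv2.drawContours(mm,[c],-1,1,-1); 
            print(n,np.round(r[0],1),np.round(r[1],1),round(r[2]),'area',cv2.contourArea(c),'pt',ray(d,*r[0],.02).round(3),'zmed',np.median(P[mm>0][:,2]).round(3))
    im=d['img'].copy(); im[m>0]=im[m>0]//2+[0,127,0]
    a=im[150:260,100:260] if n=='top' else im[130:230,170:320]
    cv2.imwrite(f'pics/g_{n}.png',cv2.resize(cv2.cvtColor(a,cv2.COLOR_RGB2BGR),None,fx=5,fy=5,interpolation=cv2.INTER_NEAREST))
cam('top','t8.png')
E
```

```text
at [0.4942 0.1265 0.3114] yaw 4.85 tilt z [-2.2e-03 -7.0e-04 -1.0e+00] gap 0.0512 F [ 0.25 -0.27  0.03] t 16.5
top [161.1 225.6] [10.3 19.5] 48 area 178.5 pt [0.443 0.347 0.02 ] zmed 0.022
top [192.9 219.8] [19.2  9.8] 63 area 166.0 pt [0.46  0.249 0.02 ] zmed 0.023
top [118.6 218.3] [19.2 34.1] 3 area 97.5 pt [0.465 0.479 0.02 ] zmed 0.038
top [161.  191.2] [10.  19.4] 51 area 171.5 pt [0.55 0.35 0.02] zmed 0.022
top [186.9 183.9] [12.4  7.9] 66 area 56.5 pt [0.573 0.27  0.02 ] zmed 0.023
top [187. 145.] [14. 24.] 90 area 226.5 pt [0.698 0.272 0.02 ] zmed 0.058
top [128. 150.] [28. 34.] 90 area 839.0 pt [0.683 0.459 0.02 ] zmed 0.054
side [220.4 186.2] [11.5 17.8] 48 area 143.0 pt [0.464 0.242 0.02 ] zmed 0.022
side [253.8 179. ] [16.   9.7] 66 area 120.5 pt [0.581 0.251 0.02 ] zmed 0.023
side [208.5 172. ] [14.8 13.4] 45 area 127.0 pt [0.447 0.34  0.02 ] zmed 0.022
side [279.6 170.9] [20.2 16.8] 9 area 210.0 pt [0.682 0.273 0.02 ] zmed 0.037
side [237.8 166.8] [16.5 10.8] 35 area 116.5 pt [0.552 0.343 0.02 ] zmed 0.023
side [280.5 160.5] [7. 7.] 90 area 34.5 pt [0.711 0.34  0.02 ] zmed 0.059
side [263.  144.4] [23.9 26.5] 79 area 477.5 pt [0.692 0.476 0.02 ] zmed 0.052
```

View pics/g_top.png

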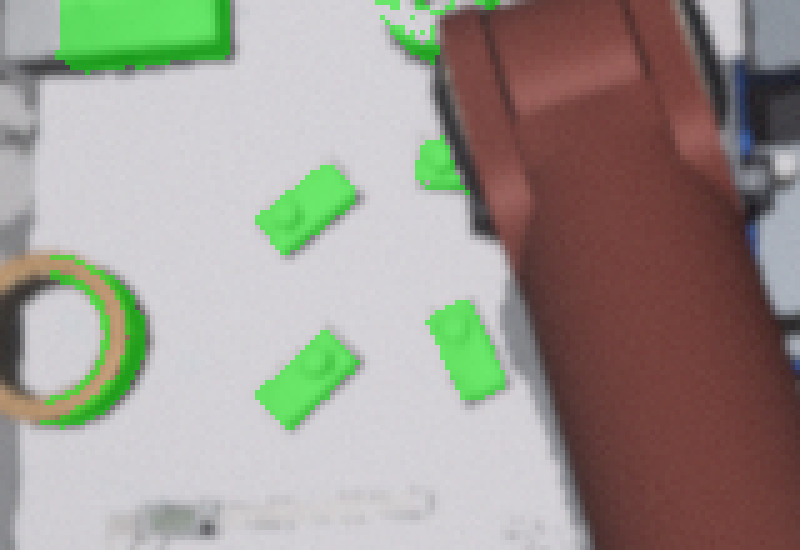

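View pics/g_side.png

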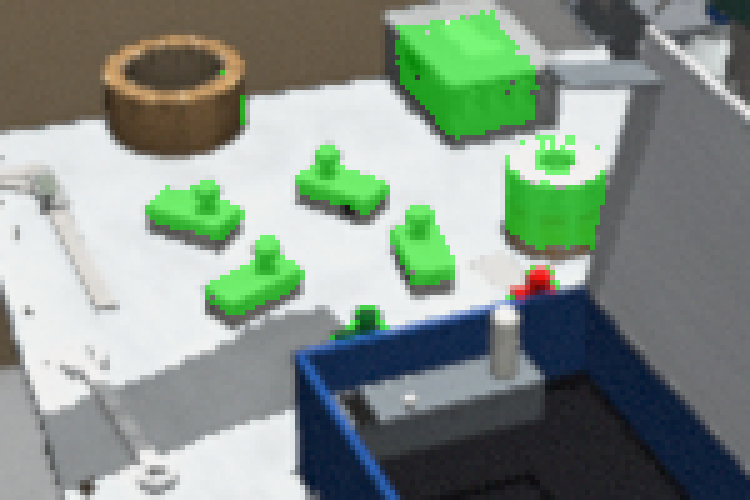

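View pics/t8.png

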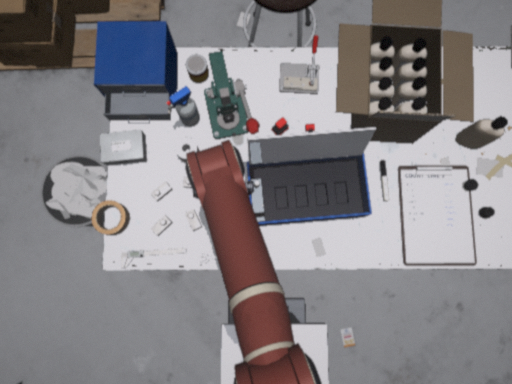

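```bash
python3 - <<'E'
from h import *
for n,(y0,y1,x0,x1) in dict(top=(165,225,240,372),side=(185,290,225,360)).items():
    d=cam(n); a=d['img'][y0:y1,x0:x1].astype(float); a=np.clip(a*3.2,0,255).astype(np.uint8)
    cv2.imwrite(f'pics/p_{n}.png',cv2.resize(cv2.cvtColor(a,cv2.COLOR_RGB2BGR),None,fx=5.9,fy=5.9,interpolation=cv2.INTER_CUBIC))
E
```

View pics/p_top.png

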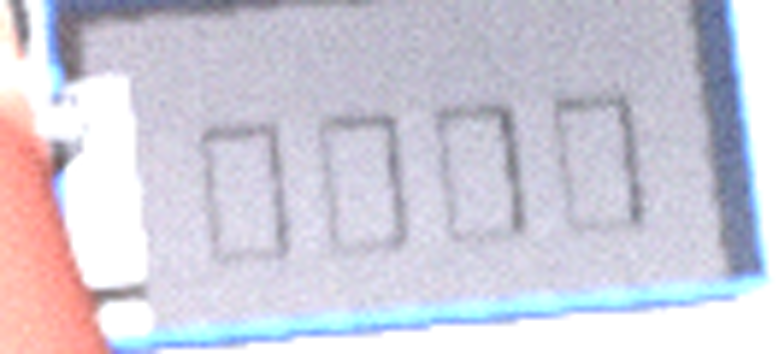

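View pics/p_side.png

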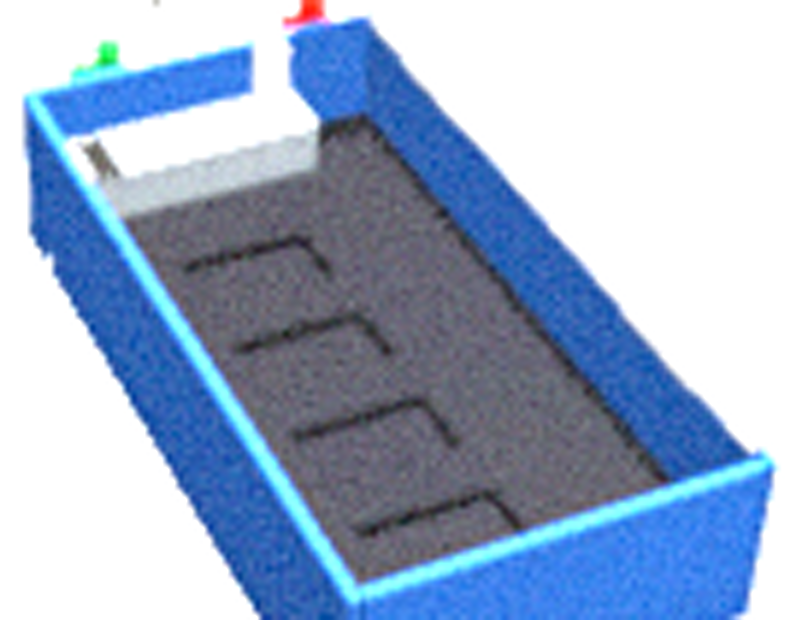

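```bash
python3 - <<'E'
from h import *
T=cam('top');S=cam('side'); k=5.9
def tocase(p):
    c,s=np.cos(TH),np.sin(TH); q=p[:2]-C0; return np.array([c*q[0]+s*q[1],-s*q[0]+c*q[1]])*1000
top=np.array([(206,130),(322,122),(440,112),(560,102)])/k+[240,165]-.4
sid=np.array([(300,240),(362,320),(420,402),(490,492)])/k+[225,185]-.4
for a,b in zip(top,sid):
    x=tri([(T,*a),(S,*b)])[0]; print('tri',x.round(4),tocase(x).round(1),'top@.03',tocase(ray(T,*a,.03)).round(1),'side@.03',tocase(ray(S,*b,.03)).round(1))
for c in [(245,192.5),(363,183),(480,172),(599,162)]:
    c=np.array(c)/k+[240,165]-.4; w=ray(T,*c,.028); print('centre',w.round(4),tocase(w).round(1))
E
```

```text
tri [ 0.5626 -0.0039  0.0214] [18.9 96.8] top@.03 [17.9 97.2] side@.03 [13.5 87.3]
tri [ 0.5685 -0.0658  0.0194] [19.5 34.7] top@.03 [16.8 36.2] side@.03 [14.5 23.7]
tri [ 0.5723 -0.1277  0.0215] [ 18.  -27.3] top@.03 [ 16.6 -26. ] side@.03 [ 13.2 -35.4]
tri [ 0.5772 -0.1908  0.0238] [ 17.6 -90.6] top@.03 [ 16.4 -89.3] side@.03 [ 14.3 -96. ]
centre [ 0.5287 -0.0237  0.028 ] [-16.6  79.9]
centre [ 0.5335 -0.0856  0.028 ] [-17.  18.]
centre [ 0.5391 -0.1469  0.028 ] [-16.6 -43.6]
centre [ 0.5443 -0.2093  0.028 ] [ -16.8 -106.3]
```

```bash
cat >> h.py <<'E'
def gauges(verbose=True):
    out=[]
    for n in('top','side'):
        d,P,m=gz(n)
        for c in cv2.findContours(m,0,1)[0]:
            if not 80<cv2.contourArea(c)<260: continue
            mm=np.zeros_like(m); cv2.drawContours(mm,[c],-1,1,-1); Q=P[mm>0]
            if np.median(Q[:,2])>.032 or np.percentile(Q[:,2],98)>.056: continue
            # rays onto plane z=.022 of top-face pixels (depth noise removed)
            vs,us=np.nonzero(mm&(abs(P[...,2]-.022)<.006)); X=np.array([ray(d,u,v,.022)[:2] for u,v in zip(us,vs)])
            r=cv2.minAreaRect((X*1000).astype(np.float32)); (w,h)=r[1]
            b=cv2.boxPoints(r); e=b[1]-b[0] if np.linalg.norm(b[1]-b[0])>np.linalg.norm(b[2]-b[1]) else b[2]-b[1]
            a=np.degrees(np.arctan2(e[1],e[0]))%180
            # PCA angle
            k=Q[Q[:,2]>.033]; 
            out.append((n,np.array(r[0])/1000,a,sorted(r[1])))
            if verbose: print(n,np.round(r[0],1),'long axis deg',round(a,1),np.round(sorted(r[1]),1),'n',len(X),'z',np.median(Q[:,2]).round(4),'cent',(X.mean(0)*1000).round(1),'knob',(k[:,:2].mean(0)*1000).round(0) if len(k) else None)
    return out
E
python3 - <<'E'
from h import *
gauges()
E
```

```text
top [443.5 347.1] long axis deg 135.7 [30.9 57.9] n 164 z 0.0227 cent [441.6 347.6] knob [447. 329.]
top [460.2 248.8] long axis deg 25.2 [29.9 60. ] n 155 z 0.0223 cent [457.9 246.9] knob [466. 247.]
top [549.7 349.9] long axis deg 127.8 [31.3 59.2] n 149 z 0.022 cent [550.6 347.8] knob [542. 360.]
side [463.9 241.7] long axis deg 26.7 [36.  65.7] n 117 z 0.0227 cent [462.5 240.7] knob [475. 249.]
side [580.5 242.8] long axis deg 86.2 [32.1 67.6] n 99 z 0.0225 cent [580.4 242.5] knob [565. 205.]
side [448.2 340.7] long axis deg 127.7 [39.4 70. ] n 103 z 0.0223 cent [447.2 340. ] knob [455. 332.]
side [553.1 343.9] long axis deg 129.2 [37.7 64. ] n 93 z 0.0226 cent [554.4 342.7] knob [546. 354.]
```

```bash
python3 - <<'E'
from h import *
g=(.461,.2465)
go([(*g,.12),(*g,.008)],25.5)
E
```

```text
at [0.4958 0.125  0.3123] yaw 4.73 tilt z [-2.e-04 -6.e-04 -1.e+00] gap 0.0513 F [ 0.08  0.19 -0.42] t 16.95
 turn units -2.077
 -> [0.461  0.2465 0.12  ] units [-1.05  6.23  9.62] rows>= 10 per row [-0.105  0.623  0.962]
 -> [0.461  0.2465 0.008 ] units [0.  0.  5.6] rows>= 6 per row [0.    0.    0.933]
```

jog_arm([
  [[0,0,0],-1,-0.2],
  [[0,0,0],-1,-0.2],
  [[-0.1,0.6,0.95],-0.07,-0.2],
  [[-0.1,0.65,0.95],0,-0.2],
  [[-0.1,0.65,0.95],0,-0.2],
  [[-0.1,0.65,0.95],0,-0.2],
  [[-0.1,0.65,0.95],0,-0.2],
  [[-0.1,0.65,0.95],0,-0.2],
  [[-0.1,0.65,0.95],0,-0.2],
  [[-0.1,0.65,0.95],0,-0.2],
  [[-0.1,0.6,0.95],0,-0.2],
  [[-0.1,0.4,0.95],0,-0.2],
])

```text
time: 18.45
eef_pos: [0.4609, 0.246, 0.1219]
ee_rot: [0.0, -0.221, 0.975, 0.0]
force: [-0.3, 0.1, 0.2]
finger_gap: 0.0511
```

```bash
python3 - <<'E'
from h import *
g=(.461,.2465)
go([(*g,.06),(*g,.008)],25.5)
d=cam('side'); cv2.imwrite('pics/s9.png',cv2.resize(cv2.cvtColor(d['img'][110:230,170:310],cv2.COLOR_RGB2BGR),None,fx=5,fy=5,interpolation=cv2.INTER_CUBIC))
E
```

```text
at [0.4609 0.246  0.1219] yaw 25.52 tilt z [ 3.e-04  2.e-04 -1.e+00] gap 0.0511 F [-0.29  0.06  0.17] t 18.45
 turn units 0.002
 -> [0.461  0.2465 0.06  ] units [-0.02  0.02  3.09] rows>= 4 per row [-0.004  0.005  0.773]
 -> [0.461  0.2465 0.008 ] units [0.  0.  2.6] rows>= 3 per row [0.    0.    0.867]
```

View pics/s9.png

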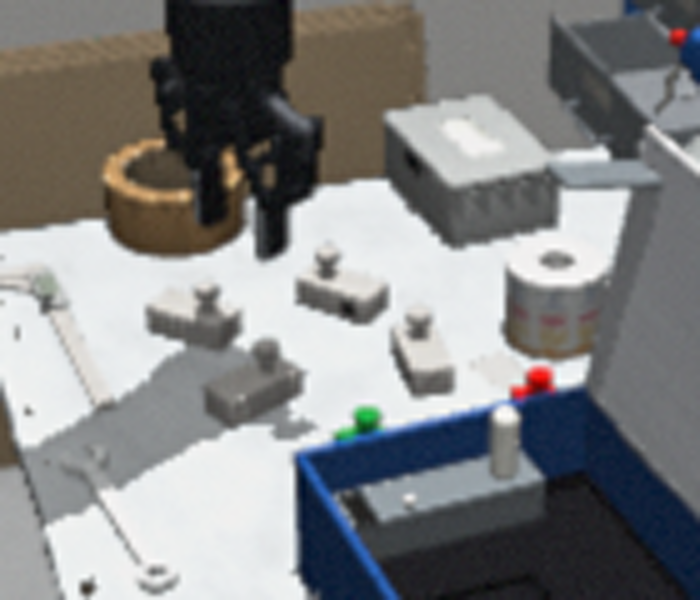

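jog_arm([
  [[0,0,1],0,-0.2],
  [[0,0,1],0,-0.2],
  [[0,0,1],0,-0.2],
  [[0,0,1],0,-0.2],
  [[0,0,0.9],0,-0.2],
  [[0,0,0.6],0,-0.2],
  [[0,0,0.2],0,-0.2],
  [[0,0,0],0,1],
  [[0,0,0],0,1],
  [[0,0,0],0,1],
], grip_force=70)

```text
time: 19.75
eef_pos: [0.4609, 0.2459, 0.0092]
ee_rot: [0.001, -0.221, 0.975, 0.0]
force: [-0.3, -1.1, 3.1]
finger_gap: 0.0284
```

jog_arm([
  [[0,0,-1],0,1],
  [[0,0,-1],0,1],
  [[0,0,-1],0,1],
  [[0,0,-1],0,1],
  [[0,0,-1],0,1],
  [[0,0,-1],0,1],
  [[0,0,0],1,1],
  [[0,0,0],1,1],
  [[0,0,0],0.07,1],
])

```text
time: 20.88
eef_pos: [0.4601, 0.2456, 0.1285]
ee_rot: [-0.0, -0.043, 0.999, -0.0]
force: [-0.3, 0.4, -2.2]
finger_gap: 0.0284
```

```bash
python3 - <<'E'
from h import *
q=case(-.016,-.110)
go([(*q,.14),(*q,.05)],4.86)
d=cam('side'); cv2.imwrite('pics/s10.png',cv2.resize(cv2.cvtColor(d['img'][110:230,170:310],cv2.COLOR_RGB2BGR),None,fx=5,fy=5,interpolation=cv2.INTER_CUBIC))
E
```

```text
at [0.4601 0.2456 0.1285] yaw 4.93 tilt z [-2.e-04 -6.e-04 -1.e+00] gap 0.0284 F [-0.3  0.4 -2.2] t 20.88
 turn units 0.007
 -> [ 0.5454 -0.213   0.14  ] units [ -2.3  -23.21  -0.58] rows>= 24 per row [-0.096 -0.967 -0.024]
 -> [ 0.5454 -0.213   0.05  ] units [0.  0.  4.5] rows>= 5 per row [0.  0.  0.9]
```

View pics/s10.png

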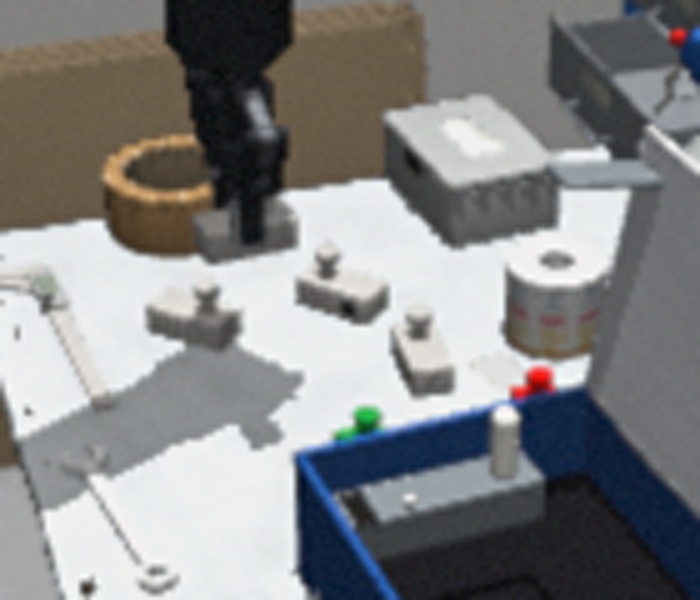

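jog_arm([
  [[0,-0.5,-1],0,1],
  [[-0.1,-1,-1],0,1],
  [[-0.1,-1,-1],0,1],
  [[-0.1,-1,0],0,1],
  [[-0.1,-1,0],0,1],
  [[-0.1,-1,0],0,1],
  [[-0.1,-1,0],0,1],
  [[-0.1,-1,0],0,1],
  [[-0.1,-1,0],0,1],
  [[-0.1,-1,0],0,1],
  [[-0.1,-1,0],0,1],
  [[-0.1,-1,0],0,1],
])

```text
time: 22.42
eef_pos: [0.5016, 0.0176, 0.1883]
ee_rot: [-0.0, -0.044, 0.999, -0.0]
force: [-0.2, -0.1, -2.4]
finger_gap: 0.0282
```

jog_arm([
  [[-0.1,-1,0],0,1],
  [[-0.1,-1,0],0,1],
  [[-0.1,-1,0],0,1],
  [[-0.1,-1,0],0,1],
  [[-0.1,-1,0],0,1],
  [[-0.1,-1,0],0,1],
  [[-0.1,-1,0],0,1],
  [[-0.1,-1,0],0,1],
  [[-0.1,-1,0],0,1],
  [[-0.1,-1,0],0,1],
  [[-0.1,-1,0],0,1],
  [[-0.1,-0.7,0],0,1],
])

```text
time: 23.92
eef_pos: [0.5455, -0.2145, 0.1885]
ee_rot: [-0.0, -0.042, 0.999, -0.0]
force: [0.3, 0.5, -1.9]
finger_gap: 0.0277
```

```bash
python3 - <<'E'
from h import *
q=case(-.016,-.110)
go([(*q,.1),(*q,.045)],4.86)
E
```

```text
at [ 0.5455 -0.2145  0.1885] yaw 4.78 tilt z [-2.e-04 -5.e-04 -1.e+00] gap 0.0277 F [ 0.32  0.48 -1.87] t 23.93
 turn units -0.008
 -> [ 0.5454 -0.213   0.1   ] units [0.   0.08 4.42] rows>= 5 per row [0.    0.016 0.885]
 -> [ 0.5454 -0.213   0.045 ] units [0.   0.   2.75] rows>= 3 per row [0.    0.    0.917]
```

jog_arm([
  [[0,0.07,1],0,1],
  [[0,0,1],0,1],
  [[0,0,1],0,1],
  [[0,0,1],0,1],
  [[0,0,1],0,1],
  [[0,0,1],0,1],
  [[0,0,0.9],0,1],
  [[0,0,0],0,1],
])

```text
time: 24.92
eef_pos: [0.5444, -0.211, 0.049]
ee_rot: [-0.002, -0.042, 0.999, 0.001]
force: [-0.2, 0.4, -1.0]
finger_gap: 0.0282
```

```bash
python3 - <<'E'
from h import *
q=case(-.016,-.110)
go([(*q,.045)],4.86)
for n,(y0,y1,x0,x1) in dict(top=(165,225,240,372),side=(185,290,225,360)).items():
    d=cam(n); a=d['img'][y0:y1,x0:x1].astype(float); a=np.clip(a*2.5,0,255).astype(np.uint8)
    cv2.imwrite(f'pics/q_{n}.png',cv2.resize(cv2.cvtColor(a,cv2.COLOR_RGB2BGR),None,fx=5.9,fy=5.9,interpolation=cv2.INTER_CUBIC))
E
```

```text
at [ 0.5444 -0.211   0.049 ] yaw 4.86 tilt z [-0.0032  0.0013 -1.    ] gap 0.0282 F [-0.21  0.45 -0.99] t 24.93
 turn units -0.0
 -> [ 0.5454 -0.213   0.045 ] units [-0.04 -0.1   0.2 ] rows>= 1 per row [-0.039 -0.103  0.201]
```

View pics/q_top.png

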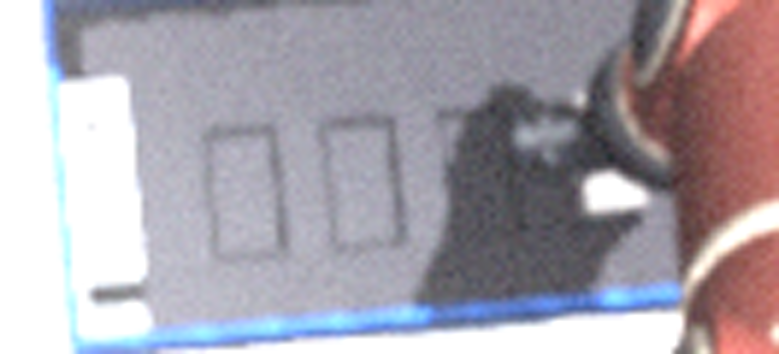

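View pics/q_side.png

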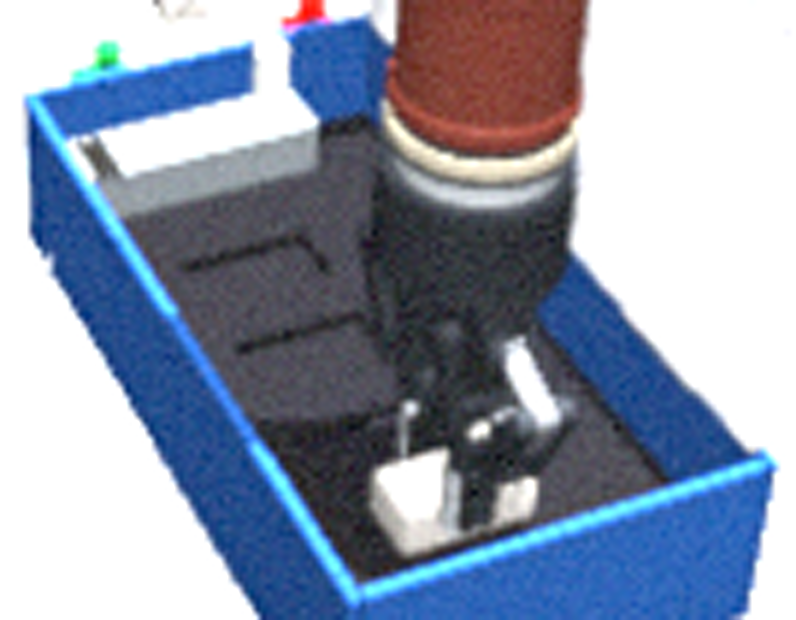

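jog_arm([
  [[-0.04,-0.1,0.2],0,1],
  [[0,0,0.2],0,1],
  [[0,0,0.15],0,1],
  [[0,0,0],0,1],
])

```text
time: 25.52
eef_pos: [0.5463, -0.2132, 0.0394]
ee_rot: [-0.0, -0.042, 0.999, 0.0]
force: [-1.5, -0.1, -1.3]
finger_gap: 0.0284
```

```bash
python3 - <<'E'
from h import *
q=case(-.016,-.110)
go([(*q,.031)],4.86)
E
```

```text
at [ 0.5463 -0.2132  0.0394] yaw 4.85 tilt z [-3.e-04  1.e-04 -1.e+00] gap 0.0284 F [-1.51 -0.1  -1.31] t 25.52
 turn units -0.001
 -> [ 0.5454 -0.213   0.031 ] units [0.04 0.02 0.42] rows>= 1 per row [0.044 0.018 0.419]
```

jog_arm([
  [[0.04,0,0.12],0,1],
  [[0,0,0.12],0,1],
  [[0,0,0],0,1],
])

```text
time: 25.9
eef_pos: [0.5464, -0.2133, 0.0387]
ee_rot: [0.001, -0.042, 0.999, -0.0]
force: [-5.5, 3.6, 20.5]
finger_gap: 0.0282
```

```bash
python3 - <<'E'
from h import *
d=cam('side'); a=d['img'][245:292,270:335].astype(float); a=np.clip(a*1.6,0,255).astype(np.uint8)
a=cv2.resize(cv2.cvtColor(a,cv2.COLOR_RGB2BGR),None,fx=12,fy=12,interpolation=cv2.INTER_CUBIC)
# expected pocket-0 outline in side view, from earlier detected corners (p_side zoom)
for (u,v) in [(358,530),(490,492)]:
    U=u/5.9+225-.4;V=v/5.9+185-.4; cv2.circle(a,(int((U-270+.5)*12),int((V-245+.5)*12)),4,(0,0,255),-1)
cv2.imwrite('pics/s11.png',a)
E
```

```text
(no output)
```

View pics/s11.png

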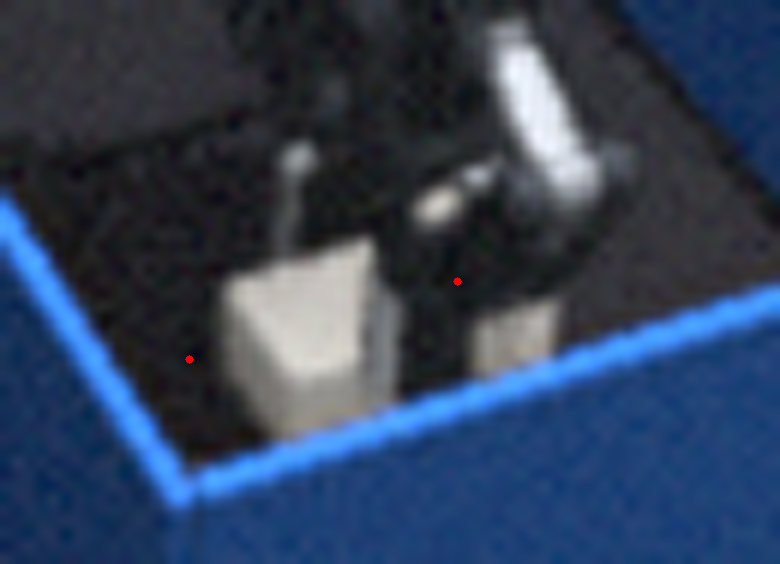

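```bash
python3 - <<'E'
from h import *
d=cam('side')
def tocase(p):
    c,s=np.cos(TH),np.sin(TH); q=p[:2]-C0; return np.array([c*q[0]+s*q[1],-s*q[0]+c*q[1]])*1000
f=lambda u,v,z: tocase(ray(d,u/12-.5+270,v/12-.5+245,z)).round(1)
print('gauge top -x+y',f(222,283,.052),'-x-y',f(298,375,.052),'+x-y',f(558,298,.052),'bottom -x+y',f(225,365,.030))
print('pocket +y corners', f(190,360,.03),f(457,281,.03))
E
```

```text
gauge top -x+y [-41.9 -96.8] -x-y [ -39.7 -125.2] +x-y [  18.  -126.7] bottom -x+y [-40.7 -98.3]
pocket +y corners [-46.6 -94.3] [ 14.3 -95.7]
```

jog_arm([
  [[0,0,-0.3],0,1],
  [[0.22,0,0],0,1],
  [[0,0,0.15],0,1],
  [[0,0,0.1],0,1],
  [[0,0,0.1],0,1],
  [[0,0,0],0,1],
])

```text
time: 26.75
eef_pos: [0.5404, -0.214, 0.0386]
ee_rot: [-0.0, -0.042, 0.999, -0.0]
force: [-10.4, 3.5, 34.9]
finger_gap: 0.0281
```

jog_arm([
  [[0,0,-0.3],0,1],
  [[0,0,0],0,1],
])

```text
time: 27.0
eef_pos: [0.5411, -0.2138, 0.0394]
ee_rot: [-0.0, -0.042, 0.999, -0.0]
force: [-0.4, 0.8, -1.3]
finger_gap: 0.0284
```

```bash
python3 - <<'E'
from h import *
go([])
d=cam('side'); a=d['img'][245:292,270:335].astype(float); a=np.clip(a*2.2,0,255).astype(np.uint8)
a=cv2.resize(cv2.cvtColor(a,cv2.COLOR_RGB2BGR),None,fx=12,fy=12,interpolation=cv2.INTER_CUBIC)
for (u,v) in [(358,530),(490,492)]:
    U=u/5.9+225-.4;V=v/5.9+185-.4; cv2.circle(a,(int((U-270+.5)*12),int((V-245+.5)*12)),4,(0,0,255),-1)
cv2.imwrite('pics/s12.png',a)
E
```

```text
at [ 0.5411 -0.2138  0.0394] yaw 4.84 tilt z [-0.e+00 -1.e-04 -1.e+00] gap 0.0284 F [-0.44  0.82 -1.33] t 27.0
```

View pics/s12.png

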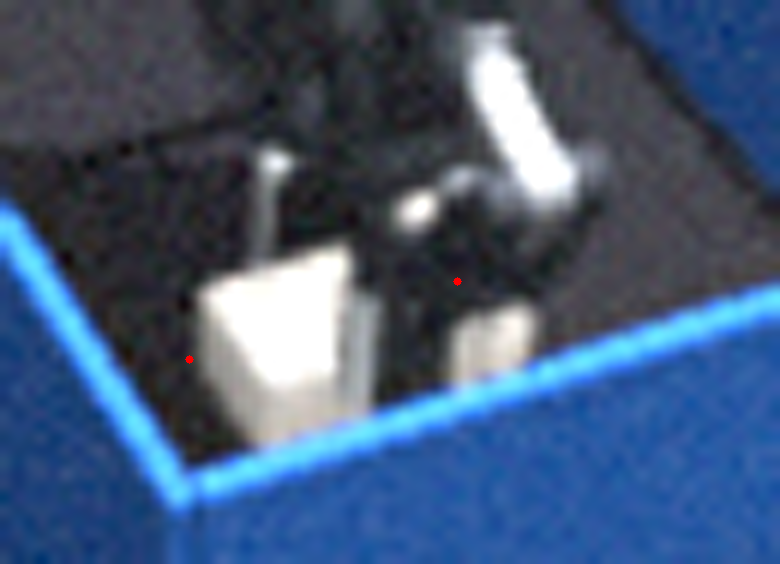

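jog_arm([
  [[0,0.08,0.05],0,1],
  [[0,0,0.1],0,1],
  [[0,0,0],0,1],
])

```text
time: 27.42
eef_pos: [0.5411, -0.2137, 0.0387]
ee_rot: [0.0, -0.042, 0.999, -0.001]
force: [-4.6, 0.3, 17.3]
finger_gap: 0.0279
```

jog_arm([
  [[0,0.1,0],0,1],
  [[0,0.05,0],0,1],
  [[0,0,0],0,1],
])

```text
time: 27.8
eef_pos: [0.5411, -0.2135, 0.0386]
ee_rot: [0.001, -0.041, 0.999, -0.003]
force: [-3.0, -3.1, 14.1]
finger_gap: 0.028
```

jog_arm([
  [[0,0,-0.2],0,1],
  [[0,0,0],0,1],
])

```text
time: 28.05
eef_pos: [0.5405, -0.2084, 0.0399]
ee_rot: [-0.001, -0.043, 0.999, 0.001]
force: [-0.3, 0.2, -1.7]
finger_gap: 0.0278
```

```bash
python3 - <<'E'
from h import *
go([(*case(-.0205,-.108),.041)])
E
```

```text
at [ 0.5405 -0.2084  0.0399] yaw 4.87 tilt z [-0.0011  0.0011 -1.    ] gap 0.0278 F [-0.3   0.23 -1.71] t 28.05
 -> [ 0.5407 -0.2113  0.041 ] units [ 0.   -0.15 -0.05] rows>= 1 per row [ 0.003 -0.149 -0.055]
```

```bash
python3 - <<'E'
from h import *
go([(*case(-.019,-.1075),.041)])
E
```

```text
at [ 0.5405 -0.2084  0.0399] yaw 4.87 tilt z [-0.0011  0.0011 -1.    ] gap 0.0278 F [-0.3   0.23 -1.71] t 28.05
 -> [ 0.5422 -0.2107  0.041 ] units [-0.07 -0.12 -0.05] rows>= 1 per row [-0.072 -0.124 -0.055]
```

jog_arm([
  [[-0.07,-0.12,0],0,1],
  [[0,0,0.1],0,1],
  [[0,0,0.1],0,1],
  [[0,0,0],0,1],
])

```text
time: 28.55
eef_pos: [0.5421, -0.2112, 0.0363]
ee_rot: [-0.0, -0.042, 0.999, 0.0]
force: [-0.5, 0.7, -1.9]
finger_gap: 0.0281
```

jog_arm([
  [[0,0,0.12],0,1],
  [[0,0,0.1],0,1],
  [[0,0,0],0,1],
])

```text
time: 28.92
eef_pos: [0.5422, -0.2114, 0.0321]
ee_rot: [-0.0, -0.042, 0.999, 0.0]
force: [-0.8, 0.5, -1.8]
finger_gap: 0.0281
```

jog_arm([
  [[0,0,0.04],0,1],
  [[0,0,0],0,0],
  [[0,0,0],0,0],
  [[0,0,-0.5],0,0],
  [[0,0,-1],0,0],
  [[0,0,-1],0,0],
  [[0,0,-1],0,0],
  [[0,0,-1],0,0],
  [[0,0,-1],0,0],
  [[0,0,-1],0,0],
  [[0,0,-1],0,-0.2],
])

```text
time: 30.3
eef_pos: [0.5424, -0.2114, 0.1831]
ee_rot: [0.0, -0.042, 0.999, -0.0]
force: [-0.0, -0.0, -0.1]
finger_gap: 0.0515
```

jog_arm([
  [[0.1,1,0],0,-0.2],
  [[0.1,1,0],0,-0.2],
  [[0.1,1,0],0,-0.2],
  [[0.1,1,0],0,-0.2],
  [[0.1,1,0],0,-0.2],
  [[0.1,1,0],0,-0.2],
  [[0.1,1,0],0,-0.2],
  [[0.1,1,0],0,-0.2],
  [[0.1,1,0],0,-0.2],
  [[0.1,1,0],0,-0.2],
  [[0.1,1,0],0,-0.2],
  [[0.1,1,0],0,-0.2],
])

```text
time: 31.8
eef_pos: [0.4979, 0.0269, 0.1816]
ee_rot: [0.0, -0.042, 0.999, -0.0]
force: [0.0, -1.0, 1.1]
finger_gap: 0.0511
```

```bash
python3 - <<'E'
from h import *
go([]); gauges()
for n,(y0,y1,x0,x1) in dict(top=(150,230,95,372),side=(185,290,225,360)).items():
    d=cam(n); a=d['img'][y0:y1,x0:x1].astype(float); a=np.clip(a*1.6,0,255).astype(np.uint8); k=2.8 if n=='top' else 5.5
    cv2.imwrite(f'pics/r_{n}.png',cv2.resize(cv2.cvtColor(a,cv2.COLOR_RGB2BGR),None,fx=k,fy=k,interpolation=cv2.INTER_CUBIC))
E
```

```text
at [0.4979 0.0269 0.1816] yaw 4.84 tilt z [ 2.e-04 -0.e+00 -1.e+00] gap 0.0511 F [ 0.01 -1.03  1.08] t 31.8
top [443.5 347.1] long axis deg 135.7 [30.9 57.9] n 159 z 0.0215 cent [441.7 347.4] knob [451. 338.]
top [549.8 349.8] long axis deg 129.5 [31.5 59.7] n 152 z 0.0215 cent [550.3 347.8] knob [536. 350.]
top [576.9 251.8] long axis deg 89.8 [28.6 59.7] n 154 z 0.022 cent [576.  248.5] knob [578. 264.]
side [445.7 339.1] long axis deg 135.9 [43.  64.5] n 110 z 0.0222 cent [446.1 339. ] knob [442. 268.]
side [552.8 344.7] long axis deg 136.7 [39.8 62.5] n 76 z 0.0219 cent [547.4 345.7] knob [546. 353.]
```

View pics/r_top.png

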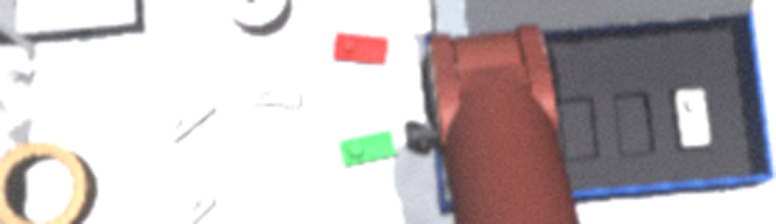

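View pics/r_side.png

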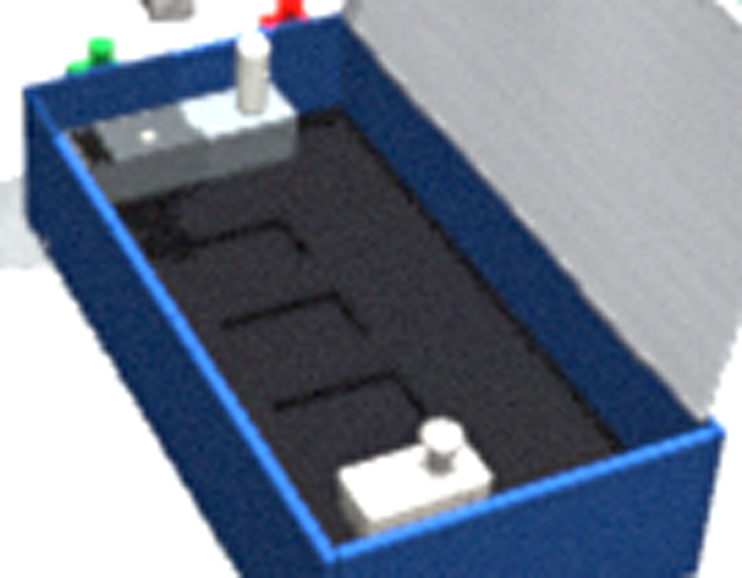

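```bash
cat >> h.py <<'E'
def tocase(p):
    c,s=np.cos(TH),np.sin(TH); q=np.array(p)[:2]-C0; return np.array([c*q[0]+s*q[1],-s*q[0]+c*q[1]])*1000
def seated(n):
    d=cam(n);P=pts(d);hsv=cv2.cvtColor(d['img'],cv2.COLOR_RGB2HSV)
    u,v=np.meshgrid(np.arange(512),np.arange(384))
    m=(hsv[...,2]>110)&(hsv[...,1]<70)&(P[...,2]>.034)&(P[...,2]<.075)
    q=P[...,:2]-C0; c,s=np.cos(TH),np.sin(TH); X=c*q[...,0]+s*q[...,1]; Y=-s*q[...,0]+c*q[...,1]
    m&=(abs(X)<.075)&(Y>-.165)&(Y<.118)
    for cc in cv2.findContours(m.astype(np.uint8),0,1)[0]:
        if cv2.contourArea(cc)<40: continue
        mm=np.zeros(m.shape,np.uint8); cv2.drawContours(mm,[cc],-1,1,-1)
        t=(mm>0)&(abs(P[...,2]-.044)<.006); vs,us=np.nonzero(t); W=np.array([ray(d,a,b,.044)[:2] for a,b in zip(us,vs)])
        if len(W)<20: continue
        r=cv2.minAreaRect((W*1000).astype(np.float32)); k=(mm>0)&(P[...,2]>.054)
        print(n,'case',tocase(np.array(r[0])/1000).round(1),np.round(r[1],1),round(r[2],1),'top z',np.median(P[t][:,2]).round(4),'n',len(W))
E
python3 - <<'E'
from h import *
seated('top');seated('side')
E
```

```text
top case [ -18.7 -105.5] [58.9 30.8] 5.6 top z 0.0433 n 153
side case [ -16.  -112.3] [61.8 35.2] 4.5 top z 0.0443 n 240
```

```bash
cat >> h.py <<'E'
def ang(near,n='top',z=.022,thr=.011):
    d,P,m=gz(n,thr)
    for c in cv2.findContours(m,0,1)[0]:
        if cv2.contourArea(c)<50: continue
        mm=np.zeros_like(m); cv2.drawContours(mm,[c],-1,1,-1); vs,us=np.nonzero(mm)
        X=np.array([ray(d,u,v,z)[:2] for u,v in zip(us,vs)])
        if np.linalg.norm(X.mean(0)-near)>.03: continue
        Q=X-X.mean(0); w,V=np.linalg.eigh(Q.T@Q/len(Q)); e=V[:,1]; a0=np.degrees(np.arctan2(e[1],e[0]))%180
        # best bounding rectangle by trimmed extent: side lines via percentiles
        best=[]
        for a in np.arange(a0-12,a0+12,.5):
            r=np.radians(a); s=Q@[-np.sin(r),np.cos(r)]; l=Q@[np.cos(r),np.sin(r)]
            best.append((np.percentile(s,97)-np.percentile(s,3)+0*np.ptp(l),a))
        best.sort(); a1=np.mean([b[1] for b in best[:5]])
        r=np.radians(a1); s=X@[-np.sin(r),np.cos(r)]; l=X@[np.cos(r),np.sin(r)]
        cl=(l.max()+l.min())/2; cs=(s.max()+s.min())/2
        cen=cl*np.array([np.cos(r),np.sin(r)])+cs*np.array([-np.sin(r),np.cos(r)])
        print(n,'centroid',X.mean(0).round(4),'pca',round(a0,1),'minwidth',round(a1%180,1),'box cen',cen.round(4),'ext',(np.ptp(l)*1000).round(1),(np.ptp(s)*1000).round(1))
E
python3 - <<'E'
from h import *
for g in [(.577,.250),(.55,.348),(.444,.345)]:
    for n in('top','side'): ang(g,n)
print(arm.state()['joint_pos'])
go([(.577,.25,.19)],85)
d=cam('top'); cv2.imwrite('pics/g2.png',cv2.resize(cv2.cvtColor(np.clip(d['img'][170:240,145:235]*1.0,0,255).astype(np.uint8),cv2.COLOR_RGB2BGR),None,fx=8,fy=8,interpolation=cv2.INTER_CUBIC))
E
```

```text
top centroid [0.5761 0.2514] pca 87.4 minwidth 89.4 box cen [0.5755 0.2518] ext 59.8 31.7
side centroid [0.5756 0.2334] pca 91.1 minwidth 87.6 box cen [0.5805 0.2472] ext 92.3 35.4
top centroid [0.5492 0.35  ] pca 129.1 minwidth 129.3 box cen [0.5495 0.3495] ext 59.7 32.6
side centroid [0.5491 0.3473] pca 93.6 minwidth 94.1 box cen [0.5469 0.3487] ext 95.8 49.4
top centroid [0.4426 0.3467] pca 133.5 minwidth 136.0 box cen [0.4428 0.3463] ext 57.9 33.4
side centroid [0.448  0.3395] pca 112.1 minwidth 112.6 box cen [0.4492 0.339 ] ext 77.7 59.7
[-0.08505121  0.44504706 -0.01334874  1.91700373  0.00844644  0.77965002
  1.55126614]
at [0.4983 0.0252 0.1815] yaw 4.79 tilt z [-0.e+00 -2.e-04 -1.e+00] gap 0.0512 F [-0.66  0.64  0.29] t 32.4
 turn units -8.021
 -> [0.577 0.25  0.19 ] units [-11.54  -2.94  -0.43] rows>= 12 per row [-0.962 -0.245 -0.035]
```

View pics/g2.png

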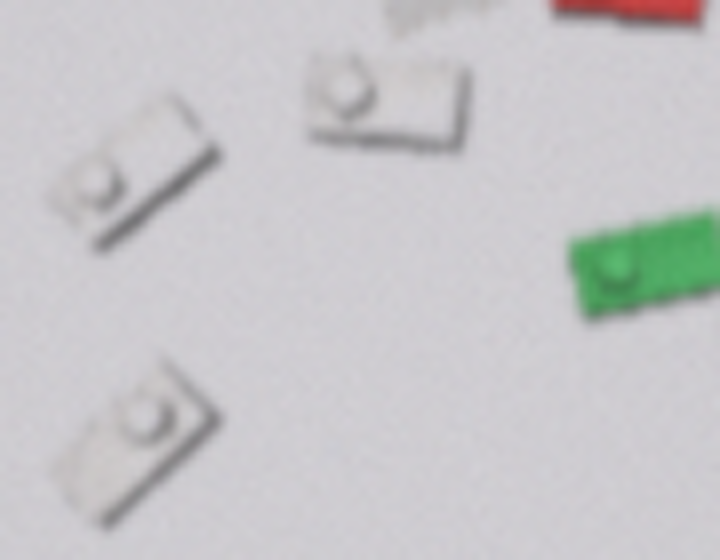

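```bash
python3 - <<'E'
from h import *
go([(.576,.250,.15)])
E
```

```text
at [0.4982 0.0253 0.1815] yaw 4.8 tilt z [-1.e-04 -1.e-04 -1.e+00] gap 0.051 F [-0.19  0.    0.13] t 32.45
 -> [0.576 0.25  0.15 ] units [-4.81 10.87  1.57] rows>= 11 per row [-0.438  0.988  0.143]
```

jog_arm([
  [[-0.4,0.9,0],0,-0.2],
  [[-0.4,0.9,0],0,-0.2],
  [[-0.4,0.9,0],0,-0.2],
  [[-0.4,0.9,0],0,-0.2],
  [[-0.4,0.9,0],0,-0.2],
  [[-0.4,0.9,0],0,-0.2],
  [[-0.4,0.9,0.2],0,-0.2],
  [[-0.4,0.9,0.2],0,-0.2],
  [[-0.4,0.9,0.2],0,-0.2],
  [[-0.4,0.9,0.2],0,-0.2],
  [[-0.4,0.9,0.2],0,-0.2],
  [[-0.4,0.97,0.2],0,-0.2],
])

```text
time: 33.95
eef_pos: [0.576, 0.2515, 0.1572]
ee_rot: [-0.0, -0.042, 0.999, -0.0]
force: [0.8, -0.5, -0.2]
finger_gap: 0.0512
```

jog_arm([
  [[0,0,0],1,-0.2],
  [[0,0,0],1,-0.2],
  [[0,0,0],1,-0.2],
  [[0,0,0],1,-0.2],
  [[0,0,0],1,-0.2],
  [[0,0,0],1,-0.2],
  [[0,0,0],1,-0.2],
  [[0,0,0],1,-0.2],
  [[0,0,0],1,-0.2],
  [[0,0,0],1,-0.2],
  [[0,0,0],0.08,-0.2],
  [[0,0,0],0,-0.2],
])

```text
time: 35.45
eef_pos: [0.5755, 0.2509, 0.1573]
ee_rot: [-0.0, 0.742, 0.67, -0.0]
force: [0.3, 0.1, -0.1]
finger_gap: 0.0512
```

```bash
python3 - <<'E'
from h import *
go([(.576,.250,.06),(.576,.25,.009)],-96)
d=cam('side','s13.png')
E
```

```text
at [0.5755 0.2509 0.1573] yaw -95.79 tilt z [-1.e-04 -1.e-04 -1.e+00] gap 0.0512 F [ 0.35  0.05 -0.1 ] t 35.45
 turn units 0.021
 -> [0.576 0.25  0.06 ] units [-0.04  0.03  4.87] rows>= 5 per row [-0.009  0.006  0.973]
 -> [0.576 0.25  0.009] units [0.   0.   2.55] rows>= 3 per row [0.   0.   0.85]
```

View pics/s13.png

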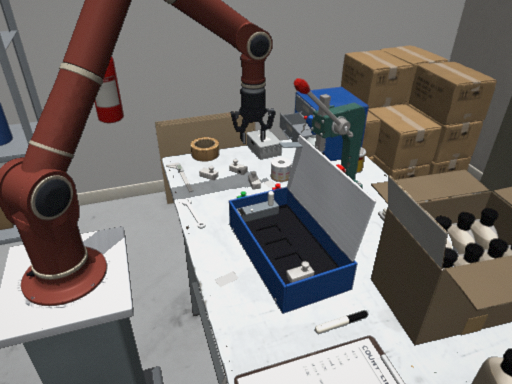

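jog_arm([
  [[0,0,1],0,-0.2],
  [[0,0,1],0,-0.2],
  [[0,0,1],0,-0.2],
  [[0,0,1],0,-0.2],
  [[0,0,1],0,-0.2],
  [[0,0,1],0,-0.2],
  [[0,0,0.9],0,-0.2],
  [[0,0,0.5],0,-0.2],
  [[0,0,0],0,1],
  [[0,0,0],0,1],
  [[0,0,0],0,1],
  [[0,0,0],0,1],
])

```text
time: 37.0
eef_pos: [0.5752, 0.2506, 0.0096]
ee_rot: [-0.0, 0.743, 0.67, -0.0]
force: [-0.7, 0.3, -1.3]
finger_gap: 0.028
```

jog_arm([
  [[0,0,-1],0,1],
  [[0,0,-1],0,1],
  [[0,0,-1],0,1],
  [[0,0,-1],0,1],
  [[0,0,-1],0,1],
  [[0,0,-1],0,1],
  [[0,0,-1],0,1],
  [[0,0,-1],0,1],
  [[0,0,-1],0,1],
  [[0,0,0],-1,1],
  [[0,0,0],-1,1],
  [[0,0,0],-1,1],
])

```text
time: 38.5
eef_pos: [0.5754, 0.2501, 0.1911]
ee_rot: [0.0, 0.542, 0.84, 0.0]
force: [-0.7, 0.7, -2.2]
finger_gap: 0.0279
```

jog_arm([
  [[0,0,0],-1,1],
  [[0,0,0],-1,1],
  [[0,0,0],-1,1],
  [[0,0,0],-1,1],
  [[0,0,0],-1,1],
  [[0,0,0],-1,1],
  [[0,0,0],-1,1],
  [[0,0,0],-0.07,1],
  [[0,0,0],0,1],
])

```text
time: 39.62
eef_pos: [0.5756, 0.2501, 0.1902]
ee_rot: [0.0, -0.04, 0.999, -0.0]
force: [-0.1, 0.3, -2.6]
finger_gap: 0.028
```

```bash
python3 - <<'E'
from h import *
q=case(-.0185,-.0455)
go([(*q,.187),(*q,.048)],4.86)
E
```

```text
at [0.5756 0.2501 0.1902] yaw 4.58 tilt z [ 7.e-04 -3.e-04 -1.e+00] gap 0.028 F [-0.1   0.26 -2.61] t 39.62
 turn units -0.028
 -> [ 0.5374 -0.1489  0.187 ] units [  3.59 -19.71   0.16] rows>= 20 per row [ 0.18  -0.986  0.008]
 -> [ 0.5374 -0.1489  0.048 ] units [0.   0.   6.95] rows>= 7 per row [0.    0.    0.993]
```

jog_arm([
  [[0.18,-1,0],-0.03,1],
  [[0.18,-1,0],0,1],
  [[0.18,-1,0],0,1],
  [[0.18,-1,0],0,1],
  [[0.18,-1,0],0,1],
  [[0.18,-1,0],0,1],
  [[0.18,-1,0],0,1],
  [[0.18,-1,0],0,1],
  [[0.18,-1,0],0,1],
  [[0.18,-1,0],0,1],
  [[0.18,-1,0],0,1],
  [[0.18,-1,0],0,1],
])

```text
time: 41.12
eef_pos: [0.5534, 0.006, 0.1895]
ee_rot: [0.0, -0.044, 0.999, -0.0]
force: [0.3, -0.1, -2.1]
finger_gap: 0.028
```

jog_arm([
  [[0.18,-1,0],0,1],
  [[0.18,-1,0],0,1],
  [[0.18,-1,0],0,1],
  [[0.18,-1,0],0,1],
  [[0.18,-1,0],0,1],
  [[0.18,-1,0],0,1],
  [[0.18,-1,0],0,1],
  [[0.18,-0.7,0],0,1],
  [[0,0,1],0,1],
  [[0,0,1],0,1],
  [[0,0,1],0,1],
  [[0,0,1],0,1],
])

```text
time: 42.62
eef_pos: [0.5385, -0.1485, 0.109]
ee_rot: [0.0, -0.044, 0.999, 0.0]
force: [0.2, -0.8, -1.9]
finger_gap: 0.0279
```

```bash
python3 - <<'E'
from h import *
q=case(-.0185,-.0455)
go([(*q,.045)],4.86)
E
```

```text
at [ 0.5385 -0.1485  0.109 ] yaw 5.07 tilt z [ 4.e-04  2.e-04 -1.e+00] gap 0.0279 F [ 0.25 -0.8  -1.92] t 42.62
 turn units 0.021
 -> [ 0.5374 -0.1489  0.045 ] units [ 0.06 -0.02  3.2 ] rows>= 4 per row [ 0.014 -0.004  0.799]
```

jog_arm([
  [[0.06,-0.02,1],0.02,1],
  [[0,0,1],0,1],
  [[0,0,1],0,1],
  [[0,0,0.15],0,1],
  [[0,0,0],0,1],
])

```text
time: 43.25
eef_pos: [0.5376, -0.149, 0.0468]
ee_rot: [0.0, -0.042, 0.999, -0.0]
force: [0.7, 0.1, -1.7]
finger_gap: 0.0279
```

```bash
cat >> h.py <<'E'
def snap(name,y0,y1,x0,x1,k,g=1.8,cam_='side'):
    d=cam(cam_); a=np.clip(d['img'][y0:y1,x0:x1]*g,0,255).astype(np.uint8)
    cv2.imwrite('pics/'+name,cv2.resize(cv2.cvtColor(a,cv2.COLOR_RGB2BGR),None,fx=k,fy=k,interpolation=cv2.INTER_CUBIC)); return d
E
python3 - <<'E'
from h import *
q=case(-.0185,-.0455)
go([(*q,.040)],4.86)
snap('s14.png',215,290,250,340,8)
E
```

```text
at [ 0.5376 -0.149   0.0468] yaw 4.85 tilt z [ 6.e-04 -0.e+00 -1.e+00] gap 0.0279 F [ 0.7   0.05 -1.67] t 43.25
 turn units -0.001
 -> [ 0.5374 -0.1489  0.04  ] units [0.01 0.01 0.34] rows>= 1 per row [0.007 0.006 0.341]
```

View pics/s14.png

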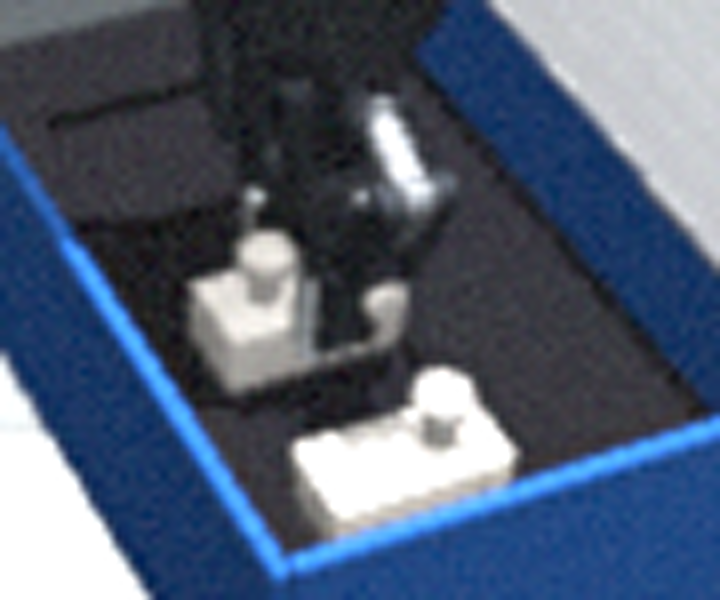

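jog_arm([
  [[0,0,0.2],0,1],
  [[0,0,0.2],0,1],
  [[0,0,0.12],0,1],
  [[0,0,0],0,1],
])

```text
time: 43.8
eef_pos: [0.538, -0.149, 0.0387]
ee_rot: [0.001, -0.042, 0.999, -0.0]
force: [-2.8, 1.0, 13.9]
finger_gap: 0.0278
```

```bash
python3 - <<'E'
from h import *
d=snap('s15.png',205,285,245,335,8,1.3)
f=lambda u,v,z: tocase(ray(d,u/8-.5+250+.06,v/8-.5+215+.06,z)).round(1)
print('g0',f(293,443,.044),f(330,508,.044),f(518,452,.044))
print('g1',f(188,283,.0592),f(232,350,.0592),'bottom',f(235,388,.0372),f(405,338,.0372))
go([])
E
```

```text
g0 [-44.7 -93.6] [ -46.8 -121.8] [  16.  -123.4]
g1 [-51.1 -31.7] [-51.6 -64.3] bottom [-47.2 -59.2] [ 12.2 -59.9]
at [ 0.5379 -0.149   0.0387] yaw 4.85 tilt z [ 1.8e-03 -4.0e-04 -1.0e+00] gap 0.0278 F [-2.21  0.28 14.66] t 43.85
```

View pics/s15.png

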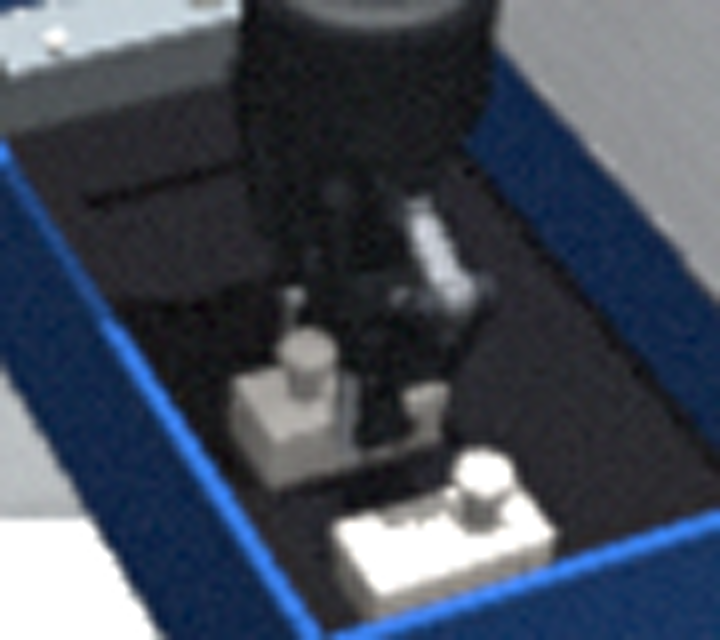

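```bash
python3 - <<'E'
from h import *
d=cam('side')
f=lambda u,v,z: tocase(ray(d,u/8-.5+245+.06,v/8-.5+205+.06,z)).round(1)
print('g0',f(334,525,.044),f(372,590,.044),f(555,530,.044), 'bot +x? ')
print('g1',f(231,380,.0511),f(278,448,.0511),'bottom',f(275,489,.0295),f(442,440,.0295), '+x top',f(447,388,.0511))
E
```

```text
g0 [-44.8 -94.5] [ -46.6 -122.8] [  15.6 -122.3] bot +x? 
g1 [-49.5 -31.2] [-49.3 -64.6] bottom [-47.5 -60.5] [ 11.  -61.4] +x top [ 11.4 -60.9]
```

jog_arm([
  [[0,0,-0.3],0,1],
  [[-0.16,0,0],0,1],
  [[0,0,0.15],0,1],
  [[0,0,0.15],0,1],
  [[0,0,0],0,1],
])

```text
time: 44.52
eef_pos: [0.541, -0.1485, 0.0356]
ee_rot: [0.0, -0.042, 0.999, 0.0]
force: [2.4, 0.2, -3.8]
finger_gap: 0.028
```

In. I'll go on down to the seated height.

jog_arm([
  [[0,0,0.1],0,1],
  [[0,0,0.06],0,1],
  [[0,0,0],0,1],
])

```text
time: 44.9
eef_pos: [0.541, -0.1486, 0.033]
ee_rot: [0.001, -0.042, 0.999, -0.0]
force: [1.9, -0.1, -2.2]
finger_gap: 0.0277
```

jog_arm([
  [[0,0,0.06],0,1],
  [[0,0,0],0,0],
  [[0,0,0],0,0],
  [[0,0,-0.5],0,0],
  [[0,0,-1],0,0],
  [[0,0,-1],0,0],
  [[0,0,-1],0,0],
  [[0,0,-1],0,0],
  [[0,0,-1],0,0],
  [[0,0,-1],0,0],
  [[0,0,-1],0,-0.2],
])

```text
time: 46.28
eef_pos: [0.5398, -0.1486, 0.183]
ee_rot: [-0.0, -0.042, 0.999, -0.0]
force: [-0.1, 0.0, -0.4]
finger_gap: 0.051
```

```bash
python3 - <<'E'
from h import *
print(arm.state()['joint_pos'][6])
go([(.54,.20,.19),(.549,.348,.15)]); gauges(); ang((.55,.348)); ang((.443,.346)); seated('side'); seated('top')
E
```

```text
1.8962119400006814
at [ 0.5398 -0.1486  0.183 ] yaw 4.84 tilt z [-3.e-04 -2.e-04 -1.e+00] gap 0.051 F [-0.09  0.04 -0.35] t 46.27
 -> [0.54 0.2  0.19] units [-1.48 17.37 -0.35] rows>= 18 per row [-0.082  0.965 -0.019]
 -> [0.549 0.348 0.15 ] units [-1.07  7.34  2.  ] rows>= 8 per row [-0.134  0.917  0.25 ]
top [443.5 347.1] long axis deg 135.7 [30.9 57.9] n 163 z 0.0219 cent [441.7 347.2] knob [447. 329.]
top [549.8 349.8] long axis deg 129.6 [31.4 59.7] n 149 z 0.0221 cent [550.9 347.4] knob [542. 359.]
side [445.8 339.8] long axis deg 134.2 [41.1 64.8] n 105 z 0.0222 cent [446.  340.3] knob [455. 332.]
side [553.2 342.1] long axis deg 129.2 [39.7 66.9] n 97 z 0.0223 cent [553.4 341.9] knob [546. 353.]
top centroid [0.5494 0.3502] pca 129.2 minwidth 129.6 box cen [0.5496 0.3497] ext 59.7 31.9
top centroid [0.4427 0.3467] pca 134.3 minwidth 135.8 box cen [0.4428 0.3463] ext 57.9 33.2
side case [ -16.  -112.1] [61.8 34.7] 4.5 top z 0.0441 n 234
side case [-17.2 -49.9] [61.4 34.1] 5.2 top z 0.0443 n 169
top case [-27.7 -44.4] [27.4 40.1] 89.8 top z 0.0426 n 80
```

jog_arm([
  [[-0.1,1,0],0,-0.2],
  [[-0.1,1,0],0,-0.2],
  [[-0.1,1,0],0,-0.2],
  [[-0.1,1,0],0,-0.2],
  [[-0.1,1,0],0,-0.2],
  [[-0.1,1,0],0,-0.2],
  [[-0.1,1,0],0,-0.2],
  [[-0.1,1,0],0,-0.2],
  [[-0.1,1,0],0,-0.2],
  [[-0.1,1,0],0,-0.2],
  [[-0.1,1,0],0,-0.2],
  [[-0.1,1,0],0,-0.2],
])

```text
time: 48.08
eef_pos: [0.544, 0.0939, 0.1817]
ee_rot: [0.0, -0.042, 0.999, -0.0]
force: [0.4, 0.0, -0.2]
finger_gap: 0.0511
```

jog_arm([
  [[-0.1,1,0],0,-0.2],
  [[-0.1,1,0],0,-0.2],
  [[-0.1,1,0],0,-0.2],
  [[-0.1,1,0],0,-0.2],
  [[-0.1,1,0],0,-0.2],
  [[-0.1,1,0],0,-0.2],
  [[-0.1,1,0],1,-0.2],
  [[0,0,0],1,-0.2],
  [[0,0,0],1,-0.2],
  [[0,0,0],1,-0.2],
  [[0,0,0],1,-0.2],
  [[0,0,0],0.55,-0.2],
])

```text
time: 49.58
eef_pos: [0.546, 0.2342, 0.1816]
ee_rot: [0.0, 0.429, 0.903, -0.0]
force: [-0.2, 0.3, 0.6]
finger_gap: 0.051
```

```bash
python3 - <<'E'
from h import *
g=(.552,.3475)
go([(*g,.07),(*g,.009)],-50.7)
E
```

```text
at [0.546  0.2342 0.1816] yaw -50.84 tilt z [-1.e-04 -2.e-04 -1.e+00] gap 0.051 F [-0.24  0.31  0.64] t 49.58
 turn units -0.014
 -> [0.552  0.3475 0.07  ] units [4.2  3.82 5.58] rows>= 6 per row [0.699 0.637 0.93 ]
 -> [0.552  0.3475 0.009 ] units [0.   0.   3.05] rows>= 4 per row [0.    0.    0.763]
```

jog_arm([
  [[0.7,0.64,0.5],0,-0.2],
  [[0.7,0.64,0.9],0,-0.2],
  [[0.7,0.64,1],0,-0.2],
  [[0.7,0.64,1],0,-0.2],
  [[0.7,0.64,1],0,-0.2],
  [[0.7,0.62,1],0,-0.2],
  [[0,0,0],0,-0.2],
])

```text
time: 50.45
eef_pos: [0.5489, 0.3492, 0.07]
ee_rot: [-0.002, 0.426, 0.905, -0.002]
force: [-0.1, 0.1, -1.0]
finger_gap: 0.0514
```

```bash
python3 - <<'E'
from h import *
g=(.552,.3475)
go([(*g,.009)],-50.7)
snap('s16.png',110,230,170,310,5,1.1)
E
```

```text
at [0.5489 0.3492 0.07  ] yaw -50.39 tilt z [-0.006  -0.0013 -1.    ] gap 0.0514 F [-0.08  0.13 -1.04] t 50.45
 turn units 0.031
 -> [0.552  0.3475 0.009 ] units [-0.17  0.07  3.05] rows>= 4 per row [-0.041  0.017  0.763]
```

View pics/s16.png

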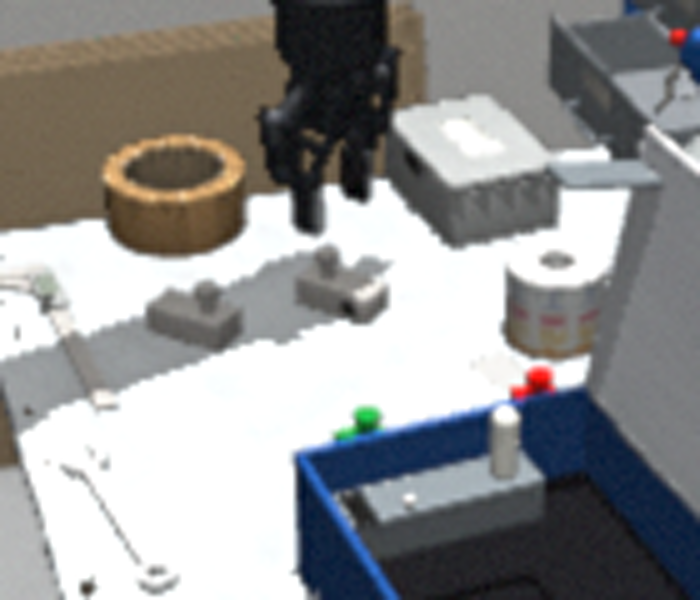

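jog_arm([
  [[0,0,1],0,-0.2],
  [[0,0,1],0,-0.2],
  [[0,0,0.7],0,-0.2],
  [[0,0,0.35],0,-0.2],
  [[0,0,0],0,-0.2],
  [[0,0,0],0,1],
  [[0,0,0],0,1],
  [[0,0,0],0,1],
  [[0,0,0],0,1],
])

```text
time: 51.62
eef_pos: [0.5531, 0.3473, 0.0141]
ee_rot: [0.001, 0.428, 0.904, 0.001]
force: [-0.4, -0.3, 5.7]
finger_gap: 0.0279
```

jog_arm([
  [[0,0,-1],0,1],
  [[0,0,-1],0,1],
  [[0,0,-1],0,1],
  [[0,0,-1],0,1],
  [[0,0,-1],0,1],
  [[0,0,-1],0,1],
  [[0,0,-1],0,1],
  [[0,0,-1],0,1],
  [[0,0,-1],0,1],
  [[0,0,0],-1,1],
  [[0,0,0],-1,1],
  [[0,0,0],-1,1],
])

```text
time: 53.12
eef_pos: [0.5517, 0.3463, 0.1939]
ee_rot: [0.0, 0.177, 0.984, -0.0]
force: [-0.6, 0.2, -2.3]
finger_gap: 0.0278
```

jog_arm([
  [[0,0,0],-1,1],
  [[0,0,0],-1,1],
  [[0,0,0],-0.55,1],
  [[0,0,0],0,1],
])

```text
time: 53.62
eef_pos: [0.552, 0.3461, 0.1936]
ee_rot: [0.0, -0.041, 0.999, -0.0]
force: [0.5, -0.5, -1.9]
finger_gap: 0.0279
```

```bash
python3 - <<'E'
from h import *
q=case(-.0165,.0165)
go([(*q,.19),(*q,.045)],4.86)
E
```

```text
at [0.552  0.3461 0.1936] yaw 4.75 tilt z [ 5.e-04 -0.e+00 -1.e+00] gap 0.0279 F [ 0.53 -0.45 -1.91] t 53.62
 turn units -0.011
 -> [ 0.5342 -0.087   0.19  ] units [  2.72 -21.5    0.18] rows>= 22 per row [ 0.124 -0.977  0.008]
 -> [ 0.5342 -0.087   0.045 ] units [0.   0.   7.25] rows>= 8 per row [0.    0.    0.906]
```

```bash
python3 - <<'E'
from h import *
d=cam('side'); u,v=map(int,proj(d,(.552,.346,.19))); print(u,v)
snap('s17.png',v-50,v+50,u-60,u+60,6,1.6)
d=cam('top'); u,v=map(int,proj(d,(.552,.346,.19))); print(u,v)
snap('t17.png',v-40,v+40,u-50,u+50,6,1.3,'top')
E
```

```text
236 121
149 180
```

View pics/s17.png

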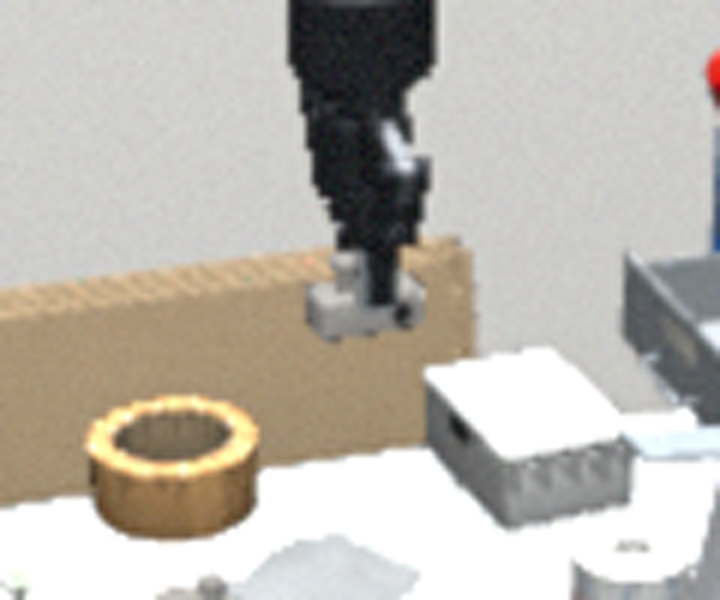

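View pics/t17.png

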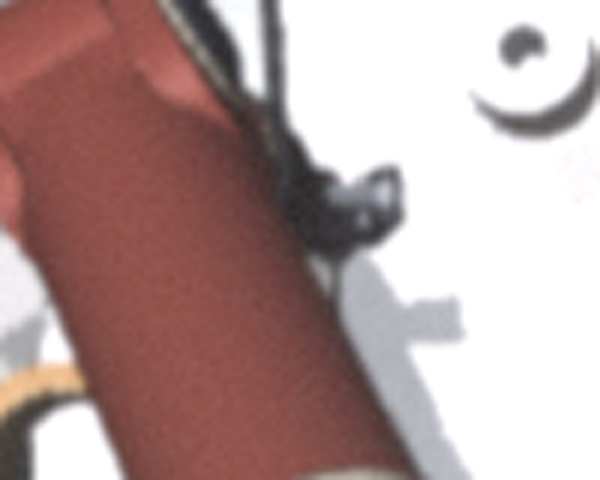

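jog_arm([
  [[0.12,-1,0],0,1],
  [[0.12,-1,0],0,1],
  [[0.12,-1,0],0,1],
  [[0.12,-1,0],0,1],
  [[0.12,-1,0],0,1],
  [[0.12,-1,0],0,1],
  [[0.12,-1,0],0,1],
  [[0.12,-1,0],0,1],
  [[0.12,-1,0],0,1],
  [[0.12,-1,0],0,1],
  [[0.12,-1,0],0,1],
  [[0.12,-1,0],0,1],
])

```text
time: 55.32
eef_pos: [0.5435, 0.1038, 0.1927]
ee_rot: [0.0, -0.042, 0.999, -0.0]
force: [0.1, 0.1, -1.3]
finger_gap: 0.0277
```

jog_arm([
  [[0.12,-1,0],0,1],
  [[0.12,-1,0],0,1],
  [[0.12,-1,0],0,1],
  [[0.12,-1,0],0,1],
  [[0.12,-1,0],0,1],
  [[0.12,-1,0],0,1],
  [[0.12,-1,0],0,1],
  [[0.12,-1,0],0,1],
  [[0.12,-1,0],0,1],
  [[0.12,-0.5,0],0,1],
  [[0,0,1],0,1],
  [[0,0,1],0,1],
])

```text
time: 56.82
eef_pos: [0.5358, -0.0862, 0.1525]
ee_rot: [0.0, -0.042, 0.999, 0.0]
force: [-1.1, 0.1, -1.5]
finger_gap: 0.0276
```

```bash
python3 - <<'E'
from h import *
q=case(-.0165,.0165)
go([(*q,.06)],4.86)
E
```

```text
at [ 0.5358 -0.0862  0.1525] yaw 4.86 tilt z [ 9.e-04  5.e-04 -1.e+00] gap 0.0276 F [-1.06  0.09 -1.5 ] t 56.83
 turn units 0.0
 -> [ 0.5342 -0.087   0.06  ] units [ 0.09 -0.03  4.62] rows>= 5 per row [ 0.017 -0.006  0.925]
```

jog_arm([
  [[0.05,-0.03,1],0,1],
  [[0,0,1],0,1],
  [[0,0,1],0,1],
  [[0,0,1],0,1],
  [[0,0,0.9],0,1],
  [[0,0,0],0,1],
])

```text
time: 57.58
eef_pos: [0.5337, -0.0865, 0.0536]
ee_rot: [-0.002, -0.043, 0.999, 0.001]
force: [0.4, 0.4, -1.9]
finger_gap: 0.0277
```

```bash
python3 - <<'E'
from h import *
q=case(-.0165,.0165)
go([(*q,.04)],4.86)
snap('s18.png',195,280,240,335,8,1.3)
E
```

```text
at [ 0.5337 -0.0865  0.0536] yaw 4.88 tilt z [-3.1e-03  9.0e-04 -1.0e+00] gap 0.0277 F [ 0.38  0.4  -1.85] t 57.58
 turn units 0.002
 -> [ 0.5342 -0.087   0.04  ] units [-0.02 -0.03  0.68] rows>= 1 per row [-0.019 -0.026  0.679]
```

View pics/s18.png

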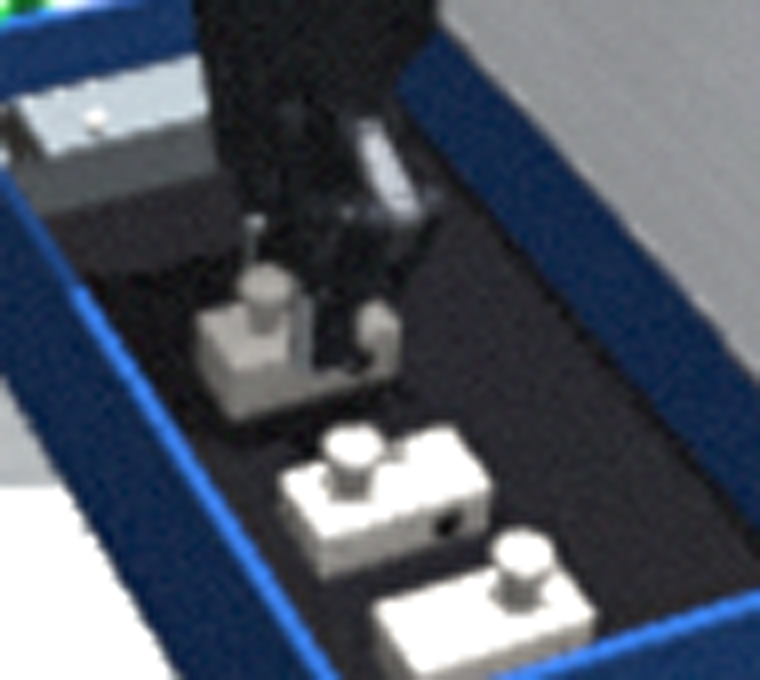

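```bash
python3 - <<'E'
from h import *
d=cam('side')
f=lambda u,v,z: tocase(ray(d,u/8-.5+240+.06,v/8-.5+195+.06,z)).round(1)
print('g1',f(281,478,.044),f(322,540,.044),f(490,490,.044))
for b in(.0396,.044): print('g2',b,'top',f(196,315,b+.022),f(235,378,b+.022),'bottom',f(238,420,b),f(398,378,b),'+x top',f(402,335,b+.022))
E
```

```text
g1 [-46.7 -33. ] [-47.  -63.2] [ 11.5 -63.6]
g2 0.0396 top [-47.6  31. ] [-48.9  -2.2] bottom [-45.5   1.4] [11.8 -0.3] +x top [10.  -4.1]
g2 0.044 top [-49.8  26.3] [-51.1  -6.8] bottom [-47.7  -3. ] [ 9.2 -4.8] +x top [ 7.4 -8.7]
```

jog_arm([
  [[0,0,0.2],0,1],
  [[0,0,0.2],0,1],
  [[0,0,0.15],0,1],
  [[0,0,0],0,1],
])

```text
time: 58.18
eef_pos: [0.5348, -0.087, 0.0438]
ee_rot: [0.0, -0.042, 0.999, -0.0]
force: [0.3, -0.1, -0.0]
finger_gap: 0.0278
```

jog_arm([
  [[0,0,0.1],0,1],
  [[0,0,0.1],0,1],
  [[0,0,0],0,1],
])

```text
time: 58.55
eef_pos: [0.5351, -0.0869, 0.0395]
ee_rot: [0.0, -0.042, 0.999, -0.0]
force: [1.4, -0.4, -2.2]
finger_gap: 0.0275
```

It is dropping in without force; on to the pocket floor.

jog_arm([
  [[0,0,0.1],0,1],
  [[0,0,0.06],0,1],
  [[0,0,0],0,1],
])

```text
time: 58.92
eef_pos: [0.5351, -0.0869, 0.0365]
ee_rot: [0.0, -0.042, 0.999, -0.0]
force: [2.3, -0.6, -2.0]
finger_gap: 0.0277
```

jog_arm([
  [[0,0,0.04],0,1],
  [[0,0,0],0,0],
  [[0,0,0],0,0],
  [[0,0,-0.5],0,0],
  [[0,0,-1],0,0],
  [[0,0,-1],0,0],
  [[0,0,-1],0,0],
  [[0,0,-1],0,0],
  [[0,0,-1],0,0],
  [[0,0,-1],0,0],
  [[0,0,-1],0,-0.2],
])

```text
time: 60.3
eef_pos: [0.5343, -0.087, 0.187]
ee_rot: [0.0, -0.042, 0.999, -0.0]
force: [0.4, 0.2, -0.3]
finger_gap: 0.051
```

```bash
python3 - <<'E'
from h import *
gauges(); ang((.443,.346)); seated('side')
go([(.45,.2,.18),(.446,.345,.18)])
E
```

```text
top [443.5 347.1] long axis deg 135.7 [30.9 57.9] n 155 z 0.022 cent [441.1 348.2] knob [451. 338.]
side [446.4 340. ] long axis deg 137.7 [41.8 63.1] n 105 z 0.023 cent [446.1 340. ] knob [455. 331.]
top centroid [0.4428 0.3465] pca 133.0 minwidth 135.5 box cen [0.4428 0.3464] ext 58.0 33.0
side case [ -16.  -112.1] [61.8 34.7] 4.5 top z 0.0444 n 239
side case [-17.2 -49.4] [61.4 35.1] 5.2 top z 0.044 n 210
side case [-16.9  11.9] [61.1 32.1] 4.4 top z 0.0445 n 151
at [ 0.5344 -0.0869  0.1859] yaw 4.84 tilt z [ 2.e-04 -1.e-04 -1.e+00] gap 0.0516 F [-0.36  0.57 -0.05] t 60.5
 -> [0.45 0.2  0.18] units [ 2.99 14.65  0.3 ] rows>= 15 per row [0.2   0.977 0.02 ]
 -> [0.446 0.345 0.18 ] units [-0.41  7.24  0.  ] rows>= 8 per row [-0.052  0.905  0.   ]
```

jog_arm([
  [[0.2,1,0],0,-0.2],
  [[0.2,1,0],0,-0.2],
  [[0.2,1,0],0,-0.2],
  [[0.2,1,0],0,-0.2],
  [[0.2,1,0],0,-0.2],
  [[0.2,1,0],0,-0.2],
  [[0.2,1,0],0,-0.2],
  [[0.2,1,0],0,-0.2],
  [[0.2,1,0],0,-0.2],
  [[0.2,1,0],0,-0.2],
  [[0.2,1,0],0,-0.2],
  [[0.2,1,0],0,-0.2],
])

```text
time: 62.0
eef_pos: [0.4648, 0.1504, 0.1853]
ee_rot: [-0.001, -0.044, 0.999, 0.0]
force: [0.4, -0.1, 0.2]
finger_gap: 0.0515
```

jog_arm([
  [[0,1,0],0,-0.2],
  [[0,1,0],0,-0.2],
  [[0,1,0],0,-0.2],
  [[0,1,0],0,-0.2],
  [[0,1,0],0,-0.2],
  [[0,1,0],0,-0.2],
  [[0,0,0],1,-0.2],
  [[0,0,0],1,-0.2],
  [[0,0,0],1,-0.2],
  [[0,0,0],1,-0.2],
  [[0,0,0],1,-0.2],
  [[0,0,0],0.09,-0.2],
])

```text
time: 63.5
eef_pos: [0.4562, 0.2685, 0.1856]
ee_rot: [0.0, 0.39, 0.921, -0.0]
force: [0.3, 1.0, 0.1]
finger_gap: 0.0513
```

```bash
python3 - <<'E'
from h import *
g=(.4460,.345)
go([(*g,.09),(*g,.009)],-46)
E
```

```text
at [0.4562 0.2685 0.1856] yaw -45.96 tilt z [-1.e-04 -4.e-04 -1.e+00] gap 0.0513 F [0.26 1.02 0.11] t 63.5
 turn units 0.004
 -> [0.446 0.345 0.09 ] units [3.11 2.29 4.78] rows>= 5 per row [0.622 0.458 0.956]
 -> [0.446 0.345 0.009] units [0.   0.   4.05] rows>= 5 per row [0.   0.   0.81]
```

jog_arm([
  [[0.62,0.46,0.8],0,-0.2],
  [[0.62,0.46,1],0,-0.2],
  [[0.62,0.46,1],0,-0.2],
  [[0.62,0.46,1],0,-0.2],
  [[0.62,0.45,1],0,-0.2],
  [[0,0,0],0,-0.2],
  [[0,0,0],0,-0.2],
])

```text
time: 64.38
eef_pos: [0.4469, 0.3437, 0.0898]
ee_rot: [0.0, 0.391, 0.92, -0.0]
force: [0.2, 0.6, 0.6]
finger_gap: 0.0513
```

```bash
python3 - <<'E'
from h import *
g=(.4460,.345)
go([(*g,.009)],-46)
snap('s19.png',110,230,170,310,5,1.1)
E
```

```text
at [0.4469 0.3437 0.0898] yaw -46.08 tilt z [ 5.e-04 -6.e-04 -1.e+00] gap 0.0513 F [0.22 0.57 0.6 ] t 64.38
 turn units -0.008
 -> [0.446 0.345 0.009] units [0.08 0.01 4.04] rows>= 5 per row [0.015 0.003 0.808]
```

View pics/s19.png

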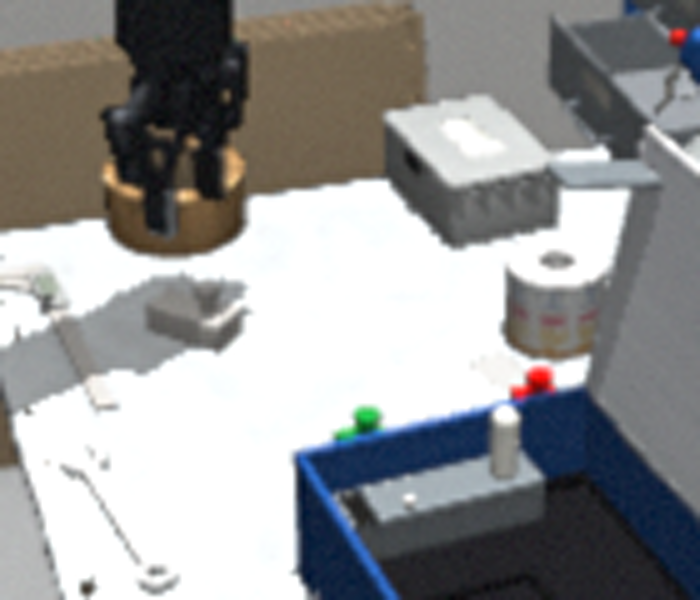

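jog_arm([
  [[0.06,0,1],0,-0.2],
  [[0,0,1],0,-0.2],
  [[0,0,1],0,-0.2],
  [[0,0,0.7],0,-0.2],
  [[0,0,0.32],0,-0.2],
  [[0,0,0],0,-0.2],
  [[0,0,0],0,-0.2],
  [[0,0,0],0,1],
  [[0,0,0],0,1],
  [[0,0,0],0,1],
  [[0,0,0],0,1],
])

```text
time: 65.8
eef_pos: [0.4462, 0.3455, 0.0103]
ee_rot: [0.0, 0.391, 0.92, 0.001]
force: [-0.7, -0.1, 5.9]
finger_gap: 0.0282
```

jog_arm([
  [[0,0,-1],0,1],
  [[0,0,-1],0,1],
  [[0,0,-1],0,1],
  [[0,0,-1],0,1],
  [[0,0,-1],0,1],
  [[0,0,-1],0,1],
  [[0,0,-1],0,1],
  [[0,0,-1],0,1],
  [[0,0,-1],0,1],
  [[0,0,0],-1,1],
  [[0,0,0],-1,1],
  [[0,0,0],-1,1],
])

```text
time: 67.3
eef_pos: [0.4448, 0.3445, 0.1886]
ee_rot: [-0.001, 0.137, 0.991, -0.001]
force: [-0.2, 0.6, -1.7]
finger_gap: 0.0281
```

jog_arm([
  [[0,0,0],-1,1],
  [[0,0,0],-1,1],
  [[0,0,0],-0.09,1],
  [[0,0,0],0,1],
])

```text
time: 67.8
eef_pos: [0.4453, 0.3447, 0.1889]
ee_rot: [-0.0, -0.041, 0.999, -0.0]
force: [0.4, 0.3, -2.1]
finger_gap: 0.0281
```

```bash
python3 - <<'E'
from h import *
q=case(-.0165,.0785)
go([(*q,.19),(*q,.055)],4.86)
E
```

```text
at [0.4453 0.3447 0.1889] yaw 4.71 tilt z [-8.e-04 -7.e-04 -1.e+00] gap 0.0281 F [ 0.42  0.33 -2.11] t 67.8
 turn units -0.015
 -> [ 0.5289 -0.0252  0.19  ] units [ -2.6  -18.78  -0.05] rows>= 19 per row [-0.137 -0.988 -0.003]
 -> [ 0.5289 -0.0252  0.055 ] units [0.   0.   6.75] rows>= 7 per row [0.    0.    0.964]
```

jog_arm([
  [[-0.14,-1,0],-0.015,1],
  [[-0.14,-1,0],0,1],
  [[-0.14,-1,0],0,1],
  [[-0.14,-1,0],0,1],
  [[-0.14,-1,0],0,1],
  [[-0.14,-1,0],0,1],
  [[-0.14,-1,0],0,1],
  [[-0.14,-1,0],0,1],
  [[-0.14,-1,0],0,1],
  [[-0.14,-1,0],0,1],
  [[-0.14,-1,0],0,1],
  [[-0.14,-1,0],0,1],
])

```text
time: 69.3
eef_pos: [0.5001, 0.1075, 0.1893]
ee_rot: [0.0, -0.044, 0.999, 0.0]
force: [0.1, 0.1, -2.6]
finger_gap: 0.0282
```

jog_arm([
  [[-0.14,-1,0],0,1],
  [[-0.14,-1,0],0,1],
  [[-0.14,-1,0],0,1],
  [[-0.14,-1,0],0,1],
  [[-0.14,-1,0],0,1],
  [[-0.14,-1,0],0,1],
  [[-0.1,-0.78,0],0,1],
  [[0,0,0],0,1],
  [[0,0,1],0,1],
  [[0,0,1],0,1],
])

```text
time: 70.55
eef_pos: [0.5305, -0.0232, 0.1491]
ee_rot: [0.0, -0.044, 0.999, 0.001]
force: [-0.4, -0.5, -2.1]
finger_gap: 0.0276
```

```bash
python3 - <<'E'
from h import *
q=case(-.0165,.0785)
go([(*q,.05)],4.86)
E
```

```text
at [ 0.5305 -0.0232  0.1491] yaw 5.1 tilt z [ 6.0e-04  1.2e-03 -1.0e+00] gap 0.0276 F [-0.44 -0.48 -2.12] t 70.55
 turn units 0.024
 -> [ 0.5289 -0.0252  0.05  ] units [ 0.09 -0.09  4.95] rows>= 5 per row [ 0.017 -0.018  0.991]
```

jog_arm([
  [[0.07,-0.08,1],0.02,1],
  [[0,0,1],0,1],
  [[0,0,1],0,1],
  [[0,0,1],0,1],
  [[0,0,0.95],0,1],
  [[0,0,0],0,1],
  [[0,0,0],0,1],
])

```text
time: 71.42
eef_pos: [0.5297, -0.0257, 0.0509]
ee_rot: [0.001, -0.042, 0.999, 0.0]
force: [-0.1, -0.3, -1.9]
finger_gap: 0.0282
```

```bash
python3 - <<'E'
from h import *
q=case(-.0165,.0785)
go([(*q,.04)],4.86)
snap('s20.png',185,270,230,325,8,1.3)
E
```

```text
at [ 0.5297 -0.0257  0.0509] yaw 4.84 tilt z [ 1.1e-03  4.0e-04 -1.0e+00] gap 0.0282 F [-0.14 -0.31 -1.95] t 71.42
 turn units -0.002
 -> [ 0.5289 -0.0252  0.04  ] units [0.04 0.03 0.55] rows>= 1 per row [0.038 0.03  0.546]
```

View pics/s20.png

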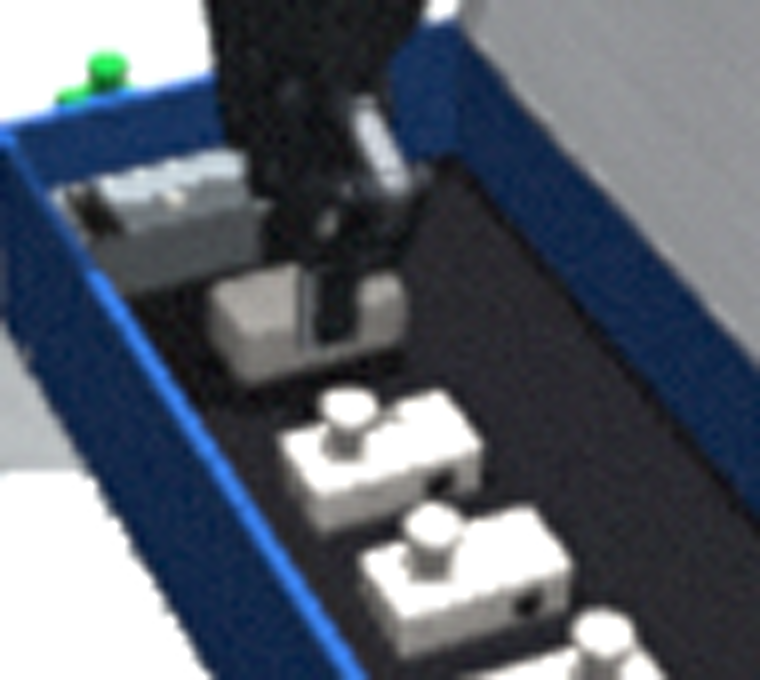

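```bash
python3 - <<'E'
from h import *
d=cam('side')
f=lambda u,v,z: tocase(ray(d,u/8-.5+230+.06,v/8-.5+185+.06,z)).round(1)
print('g2',f(280,438,.044),f(320,498,.044),f(482,448,.044))
b=.041
print('g3 top',f(212,290,b+.022),f(245,350,b+.022),f(405,298,b+.022),'bottom',f(245,387,b),f(405,343,b))
E
```

```text
g2 [-46.4  29.5] [-46.7  -2.4] [12.7 -0.8]
g3 top [-45.6  88.5] [-48.3  54.7] [13.  59.1] bottom [-45.   61.2] [15.2 61.5]
```

jog_arm([
  [[0,0,0.2],0,1],
  [[0,0,0.2],0,1],
  [[0,0,0.2],0,1],
  [[0,0,0.12],0,1],
  [[0,0,0],0,1],
])

```text
time: 72.15
eef_pos: [0.529, -0.0264, 0.0356]
ee_rot: [-0.0, -0.042, 0.999, 0.0]
force: [-1.1, -0.5, -1.7]
finger_gap: 0.0282
```

jog_arm([
  [[0,0,0.1],0,1],
  [[0,0,0.08],0,1],
  [[0,0,0],0,1],
])

```text
time: 72.53
eef_pos: [0.5292, -0.0263, 0.0323]
ee_rot: [0.0, -0.042, 0.999, -0.0]
force: [-0.9, 0.8, -2.1]
finger_gap: 0.0283
```

jog_arm([
  [[0,0,0],0,0],
  [[0,0,0],0,0],
  [[0,0,0],0,0],
  [[0,0,-0.5],0,0],
  [[0,0,-1],0,0],
  [[0,0,-1],0,0],
  [[0,0,-1],0,0],
  [[0,0,-1],0,0],
  [[0,0,-1],0,0],
  [[0,0,-1],0,0],
  [[0,0,-1],0,0],
  [[0,0,-1],0,0],
])

```text
time: 74.03
eef_pos: [0.529, -0.0264, 0.2037]
ee_rot: [0.0, -0.042, 0.999, -0.0]
force: [0.7, -0.0, -0.1]
finger_gap: 0.0428
```

```bash
python3 - <<'E'
from h import *
seated('side'); gauges()
k=case(.138,0)
go([(*case(-.06,0),.32),(*k,.32),(*k,.222)],4.86)
snap('s21.png',170,300,220,360,5,1.2)
knob(np.r_[k,.234])
E
```

```text
side case [ -16.  -112.1] [61.9 34.9] 4.2 top z 0.0443 n 238
side case [-17.2 -49.7] [61.4 35.9] 5.2 top z 0.0446 n 210
side case [-17.3  12.3] [61.9 35.7] 4.8 top z 0.0443 n 187
side case [-17.5  73. ] [61.1 33.6] 5.8 top z 0.0444 n 131
at [ 0.5297 -0.0264  0.2036] yaw 4.79 tilt z [ 2.9e-03 -1.0e-04 -1.0e+00] gap 0.0422 F [ 0.45  0.56 -0.54] t 74.17
 turn units -0.007
 -> [ 0.4922 -0.1071  0.32  ] units [ 2.21 -3.86 -5.82] rows>= 6 per row [ 0.368 -0.644 -0.97 ]
 -> [ 0.6895 -0.0903  0.32  ] units [-9.9  0.   0. ] rows>= 10 per row [-0.99  0.    0.  ]
 -> [ 0.6895 -0.0903  0.222 ] units [0.  0.  4.9] rows>= 5 per row [0.   0.   0.98]
top 35.0 pred [310.1 126.5] seen [309.5 126.8]
side 26.0 pred [338.9 168.9] seen [341.  167.2]
[ 0.69118878 -0.08973896  0.2371409 ]
```

View pics/s21.png

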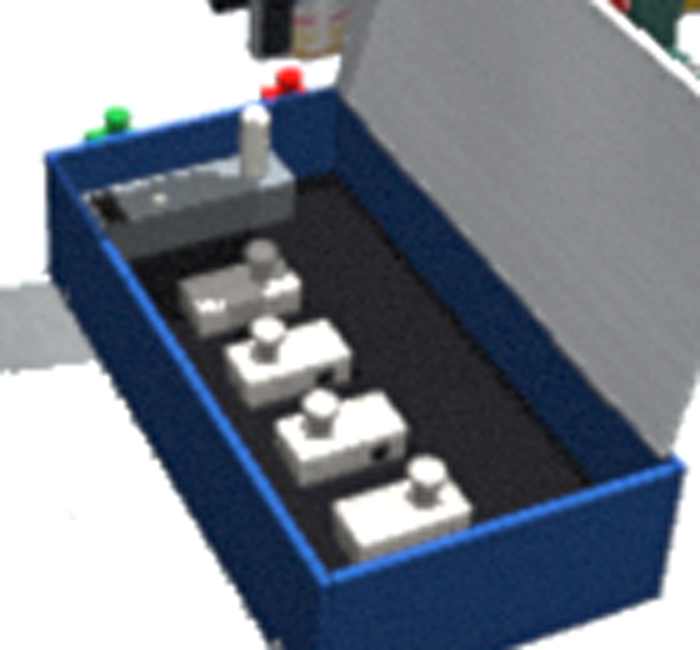

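jog_arm([
  [[0.35,-0.65,-1],0,0],
  [[0.35,-0.65,-1],0,0],
  [[0.35,-0.65,-1],0,0],
  [[0.35,-0.65,-1],0,0],
  [[0.35,-0.65,-1],0,0],
  [[0.35,-0.65,-0.9],0,0],
  [[-1,0,0],0,0],
  [[-1,0,0],0,0],
  [[-1,0,0],0,0],
  [[-1,0,0],0,0],
  [[-1,0,0],0,0],
  [[-1,0,0],0,0],
])

```text
time: 75.82
eef_pos: [0.6136, -0.0974, 0.3188]
ee_rot: [-0.001, -0.042, 0.999, 0.0]
force: [0.6, -0.7, 0.5]
finger_gap: 0.0427
```

jog_arm([
  [[-1,0,0],0,0],
  [[-1,0,0],0,0],
  [[-1,0,0],0,0],
  [[-0.9,0,0],0,0],
  [[0,0,0],0,0],
])

```text
time: 76.45
eef_pos: [0.6914, -0.0905, 0.3178]
ee_rot: [-0.002, -0.042, 0.999, 0.0]
force: [0.0, -0.1, -0.1]
finger_gap: 0.0426
```

```bash
python3 - <<'E'
from h import *
k=case(.138,0)
go([(*k,.222)],4.86)
E
```

```text
at [ 0.6914 -0.0905  0.3178] yaw 4.84 tilt z [-3.5e-03  6.0e-04 -1.0e+00] gap 0.0426 F [ 0.01 -0.07 -0.15] t 76.45
 turn units -0.002
 -> [ 0.6895 -0.0903  0.222 ] units [0.09 0.02 4.79] rows>= 5 per row [0.018 0.003 0.958]
```

jog_arm([
  [[0,0,1],0,0],
  [[0,0,1],0,0],
  [[0,0,1],0,0],
  [[0,0,1],0,0],
  [[0,0,0.7],0,0],
  [[0,0,0],0,1],
  [[0,0,0],0,1],
  [[0,0,0],0,1],
  [[0,0,0],0,1],
], grip_force=30)

```text
time: 77.58
eef_pos: [0.69, -0.0903, 0.2253]
ee_rot: [-0.002, -0.042, 0.999, 0.001]
force: [-3.2, 1.6, -7.4]
finger_gap: 0.0231
```

```bash
python3 - <<'E'
from h import *
f=lambda a: np.array([-154*np.cos(a)+26*np.sin(a),154*np.sin(a)+26*np.cos(a)])
A=np.linspace(1.75,.39,18); p=np.array([f(a) for a in A]); d=np.diff(p,axis=0)/20
print([(round(a,2),(-x).round(2).tolist()) for a,x in zip(A[1:],d)])
snap('s22.png',120,220,290,390,6,1.2)
E
```

```text
[(np.float64(1.67), [0.6, -0.19]), (np.float64(1.59), [0.61, -0.14]), (np.float64(1.51), [0.62, -0.09]), (np.float64(1.43), [0.62, -0.04]), (np.float64(1.35), [0.62, 0.01]), (np.float64(1.27), [0.62, 0.06]), (np.float64(1.19), [0.62, 0.11]), (np.float64(1.11), [0.6, 0.16]), (np.float64(1.03), [0.59, 0.2]), (np.float64(0.95), [0.57, 0.25]), (np.float64(0.87), [0.55, 0.3]), (np.float64(0.79), [0.52, 0.34]), (np.float64(0.71), [0.5, 0.38]), (np.float64(0.63), [0.46, 0.42]), (np.float64(0.55), [0.43, 0.45]), (np.float64(0.47), [0.39, 0.49]), (np.float64(0.39), [0.35, 0.52])]
```

View pics/s22.png

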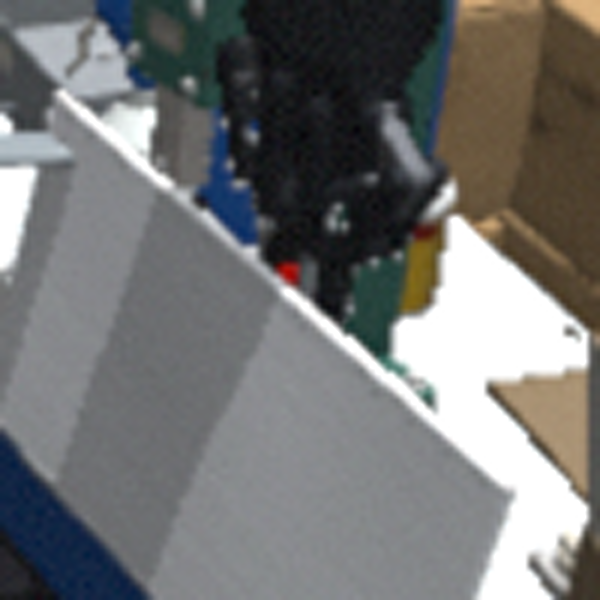

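Pinched (gap 23 mm, the red bar at about (290,272) in the zoom). Swinging back down.

jog_arm([
  [[0.6,0,-0.19],0,1],
  [[0.61,0,-0.14],0,1],
  [[0.62,0,-0.09],0,1],
  [[0.62,0,-0.04],0,1],
  [[0.62,0,0.01],0,1],
  [[0.62,0,0.06],0,1],
  [[0.62,0,0.11],0,1],
  [[0.6,0,0.16],0,1],
])

```text
time: 78.62
eef_pos: [0.5957, -0.0982, 0.232]
ee_rot: [0.005, -0.042, 0.999, 0.0]
force: [2.3, 3.7, -3.2]
finger_gap: 0.0236
```

jog_arm([
  [[0.59,0,0.2],0,1],
  [[0.57,0,0.25],0,1],
  [[0.55,0,0.3],0,1],
  [[0.52,0,0.34],0,1],
  [[0.5,0,0.38],0,1],
  [[0.46,0,0.42],0,1],
  [[0.43,0,0.45],0,1],
  [[0.39,0,0.49],0,1],
  [[0.3,0,0.45],0,1],
  [[0,0,0],0,1],
])

```text
time: 79.88
eef_pos: [0.5045, -0.1058, 0.1656]
ee_rot: [-0.001, -0.042, 0.999, 0.001]
force: [-9.3, 4.6, 7.3]
finger_gap: 0.0229
```

```bash
python3 - <<'E'
from h import *
go([])
snap('s23.png',150,300,200,370,4,1.2)
E
```

```text
at [ 0.5045 -0.1058  0.1656] yaw 4.79 tilt z [-0.0028  0.0013 -1.    ] gap 0.0229 F [-9.3   4.64  7.28] t 79.88
```

View pics/s23.png

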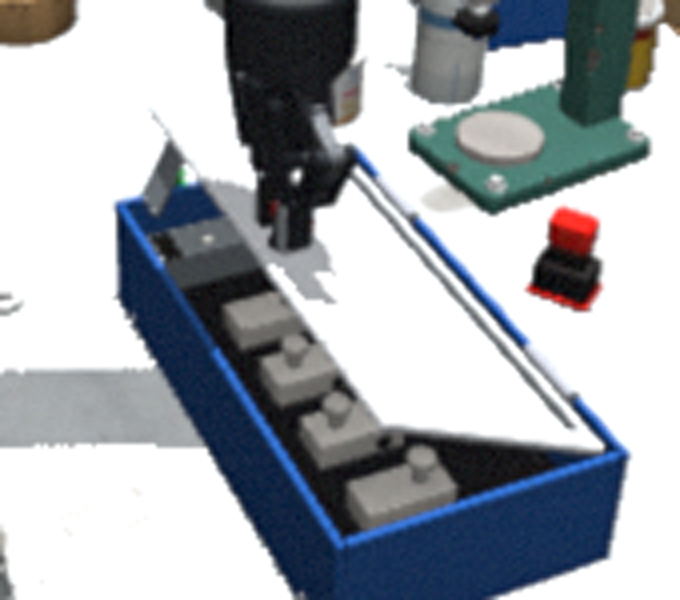

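jog_arm([
  [[0,0,0],0,0],
  [[0,0,0],0,0],
  [[0,0,0],0,0],
  [[0,0,-1],0,0],
  [[0,0,-1],0,0],
  [[0,0,-1],0,0],
  [[0,0,-0.5],0,1],
  [[0,0,0],0,1],
  [[0,0,0],0,1],
])

```text
time: 81.05
eef_pos: [0.5069, -0.1064, 0.2323]
ee_rot: [-0.001, -0.042, 0.999, 0.0]
force: [-0.1, 0.3, -1.0]
finger_gap: 0.0002
```

```bash
python3 - <<'E'
from h import *
p=case(-.04,-.08)
go([(*p,.2),(*p,.14)],4.86)
snap('s24.png',150,300,200,370,4,1.2)
E
```

```text
at [ 0.5069 -0.1064  0.2323] yaw 4.79 tilt z [-1.5e-03  1.0e-04 -1.0e+00] gap 0.0002 F [-0.12  0.33 -1.04] t 81.05
 turn units -0.007
 -> [ 0.5189 -0.1851  0.2   ] units [-0.26 -3.97  1.62] rows>= 4 per row [-0.066 -0.993  0.404]
 -> [ 0.5189 -0.1851  0.14  ] units [0. 0. 3.] rows>= 3 per row [0. 0. 1.]
```

View pics/s24.png

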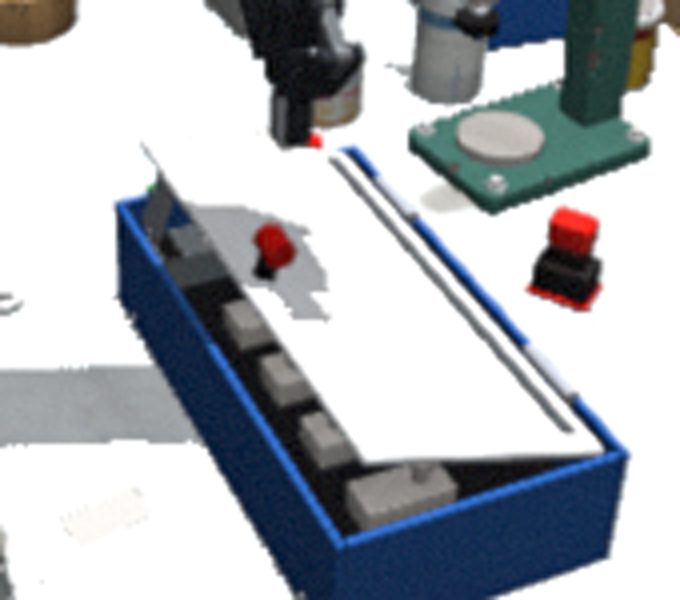

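jog_arm([
  [[-0.07,-1,0.4],0,1],
  [[-0.07,-1,0.4],0,1],
  [[-0.07,-1,0.4],0,1],
  [[-0.06,-0.97,0.4],0,1],
  [[0,0,1],0,1],
  [[0,0,1],0,1],
  [[0,0,0.5],0,1],
  [[0,0,0.5],0,1],
  [[0,0,0.5],0,1],
  [[0,0,0.5],0,1],
  [[0,0,0.5],0,1],
  [[0,0,0.5],0,1],
])

```text
time: 82.6
eef_pos: [0.5189, -0.1854, 0.1006]
ee_rot: [-0.001, -0.042, 0.999, -0.0]
force: [-1.3, 0.1, 4.2]
finger_gap: -0.0003
```

jog_arm([
  [[0,0,0.5],0,1],
  [[0,0,0.4],0,1],
  [[0,0,0],0,1],
])

```text
time: 82.98
eef_pos: [0.5187, -0.1854, 0.0825]
ee_rot: [-0.001, -0.042, 0.999, 0.0]
force: [-3.5, -1.0, 3.4]
finger_gap: -0.0002
```

jog_arm([
  [[0,0,0.2],0,1],
  [[0,0,0.15],0,1],
  [[0,0,0.04],0,1],
  [[0,0,0],0,1],
])

```text
time: 83.48
eef_pos: [0.5192, -0.1853, 0.0754]
ee_rot: [-0.0, -0.042, 0.999, -0.0]
force: [-3.2, -1.0, 4.9]
finger_gap: 0.0
```

jog_arm([
  [[0,0,0.05],0,1],
  [[0,0,0.02],0,1],
  [[0,0,0],0,1],
])

```text
time: 83.85
eef_pos: [0.5192, -0.1853, 0.0749]
ee_rot: [0.0, -0.042, 0.999, -0.0]
force: [-4.8, 0.2, 10.4]
finger_gap: 0.0003
```

jog_arm([
  [[0,0,-0.5],0,1],
  [[0,0,-1],0,1],
  [[0,0,-1],0,1],
  [[0,0,-1],0,1],
  [[0,0,-1],0,1],
  [[0,0,-1],0,1],
  [[0,0,-1],0,1],
  [[0,0,0],0,1],
  [[0,0,0],0,1],
])

```text
time: 84.98
eef_pos: [0.5195, -0.1846, 0.2032]
ee_rot: [-0.0, -0.042, 0.999, 0.0]
force: [1.1, 0.1, -0.6]
finger_gap: 0.0001
```

```bash
python3 - <<'E'
from h import *
go([])
cam('side','s25.png'); knob(np.r_[case(-.069,0),.113])
E
```

```text
at [ 0.5195 -0.1846  0.2032] yaw 4.83 tilt z [-3.e-04  6.e-04 -1.e+00] gap 0.0001 F [ 1.06  0.1  -0.62] t 84.97
top 9.0 pred [312.5 208.4] seen [312.  208.7]
side 39.0 pred [261.7 227.5] seen [261.4 226.6]
[ 0.4826361  -0.10632762  0.11495507]
```

View pics/s25.png

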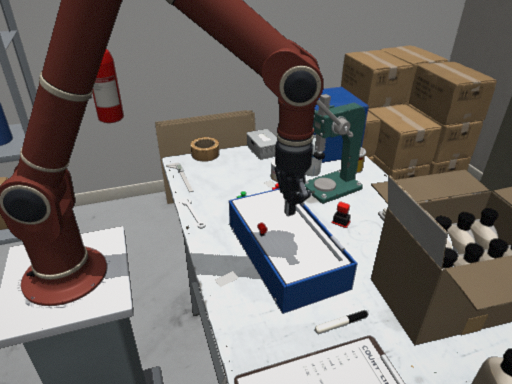

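```bash
python3 - <<'E'
from h import *
d=snap('s26.png',185,300,225,360,5,1.0)
for n in('side','top'):
    d=cam(n);P=pts(d);q=P[...,:2]-C0; c,s=np.cos(TH),np.sin(TH); X=c*q[...,0]+s*q[...,1]; Y=-s*q[...,0]+c*q[...,1]
    m=(X>-.078)&(X<.04)&(((Y<-.03)&(Y>-.15)&(n=='side'))|((Y>.03)&(Y<.15)))&(P[...,2]>.06)&(P[...,2]<.12)
    A=np.c_[X[m],np.ones(m.sum())]; print(n,m.sum(),np.linalg.lstsq(A,P[m][:,2],rcond=None)[0])
E
```

```text
side 2772 [0.00064788 0.09074157]
top 1598 [-0.00328195  0.08937553]
```

View pics/s26.png

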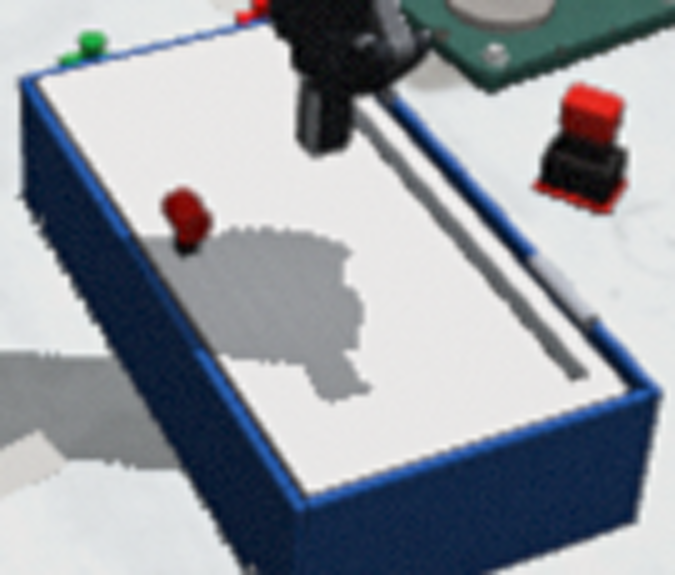

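```bash
python3 - <<'E'
from h import *
print(arm.job_done())
E
```

```text
the job is handed in; nothing more can be done
None
```

The job is done and handed in at about 85 s of the 210 s allowed; the rig gave no verdict. I pressed the lid so it popped ajar, swung it open by the knob, and seated all four steel gauges. I then swung the lid back down and pressed it until the catch held.

**Last checks**
- **Gauges:** before closing, the tops of all four stood at about 44 mm in the side view, which is the seated height. They were about 62, 62 and 61 mm apart, and no gauge was left on the bench.
- **Lid:** it lies flush with the rim, and its measured slope is within 0.004 rad of shut in both views. The gripper is about 11 cm above it, touching nothing.
- **Tape roll and marker:** by eye, they stand where they were in the first side picture.

**What went wrong or disagreed**
- **First two insertions:** gauge 0 met the plate three times with up to 35 N, and gauge 1 once with 14 N. I corrected each by 3–5 mm and they then went in freely.
- **Camera disagreement:** the two views differ by several mm across the case, so I placed by matching held gauges to seated ones in the side view.
- **Third grasp:** the fingers ended about 5 mm higher than planned; the picture showed the gauge level, and it seated normally.
- **Last knob height:** two-view triangulation put the knob 2–4 mm high with only a few red pixels visible in the arm's shadow. I relied on the lid slope instead.

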